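# Set up the labelling corner of a refill shop

### The arm

A 6-joint arm with a two-finger parallel gripper is mounted at the origin on the work surface. World frame = base frame: x ahead of the robot, y to its left, z up, the work surface at z = 0. Lengths are in m, angles in rad, forces in N, time in s.
With the tool pointing down it reaches from about 0.35 to 0.975 m from the base axis. Payload 4.9 kg.
Tool frame: the origin (TCP) lies at the very end of the fingers, on their centre line; the grasp point (between the pads) lies 19 mm behind it; z points along the fingers, x is the direction in which the jaws open and shut, and the axes are right-handed (so a half turn about z gives the same grasp; the last joint's range is limited). The gripper opens to 85 mm and grips with 20 to 120 N. Pads are 22 mm wide; open, the fingers measure 114 mm over their backs; the gripper's body (76 mm by 85 mm) begins 54 mm behind the grasp point. The pads swing forward as they close: fully open they stand 13 mm farther back than shut.
Start: joints at [1.114, 0.053, 1.613, -0, 1.476, -0.119], TCP at [0.207, 0.59, 0.231] pointing down, gripper open.
Joint ranges: [-3.01, 3.01], [-1.01, 2.22], [0.06, 2.58], [-1.02, 4.17], [0.09, 2.62], [-3.14, 3.14]. Speed limits (rad/s): [2.57, 2.57, 3.14, 3.14, 3.14, 3.14].

### API

Orientations are given as a unit quaternion [w, x, y, z].
In Python, from plant import * gives the robot as it stands.
- The arm moves only by the shell command python3 -m inch 'ROWS'. ROWS is text: rows parted by semicolons, each of 7 numbers parted by spaces: the shift along the tool's x, y, z in m, then the turn, a rotation vector about the tool's x, y, z in rad, then the closure, from 0 (fully open) to 1 (shut). A call has 1 to 10 rows; each row shifts and turns the commanded pose from where the row before left it, along the tool's axes as they then stand; what a row does not reach is not made up. A row lasts 1/12 s, in which the tool goes at most 41.7 mm and 7.16 degrees, less where a joint would pass 70% of its speed; a pose out of reach is approached as far as the arm can. A call with a gripper value outside its range is refused whole. The fingers move at their own pace and stop on an object; the grip force is fixed at half the most. Time passes only in rows, so rows that do not move let the fingers close. It gives the time, the measured TCP pose, the force and the opening at its end, in the units of the state.
- state(): the state, without advancing time (a new reading comes with each control period).
- grab_frame(name): name is "side" or "top" or "wrist"; returns the picture (384x512x3 uint8, blue, green, red); there is no depth.
- camera_info(name): a dict with "vertical_fov" (degrees; the focal length in pixels is half the picture's height over the tangent of half this angle, whatever the lens; pixels are square), "cx", "cy" (the principal point, pixels), "origin" and "rotation" of the camera in the world. Camera axes: x right, y down, z forward; pixel columns grow to the right and rows downward; lengths in m; the calibration is good to about 2 mm. A picture is of the moment at which its call begins: read the wrist's pose just before it. camera_info takes no time and is no camera call; for the wrist camera it gives the pose at the moment of the call.
- job_done(): hands the job in, once; it reports no verdict.
The state is a dict: "time": time; "joint_pos": joint angles; "joint_vel": joint speeds; "joint_efforts": joint torques, N m; "tool_pos": TCP position; "tool_rot": TCP orientation; "contact_force": force on the tool from outside, world axes, zero at the start; "ft_torque": the same for the moment, N m; "gripper_width": opening from 0.0 (shut) to 1.0 (fully open).
Only numpy, scipy, OpenCV 4.12 (cv2) and the standard library are available. Lean on these libraries where they do the work, as an engineer would, in place of code of your own. Each camera call takes 0.05 s, during which the arm holds its last target.

### The job

Get the labelling corner ready for the next batch: first take the empty cardboard core off the thick spindle and put it in the grey core bin, then load both label rolls fully down onto the spindles, each on the one its bore is made for, and only once both rolls are on, push the feed lever all the way over to the far side. Also stand every small amber bottle with a black cap upright along the narrow raised ledge, centred across its width, whenever it suits you. Leave the other things on the table where they are.

Things in the scene. Friction and masses are not known exactly. Their poses are not given: they have to be found in the camera images.
- spindle_thick_seat (a point): stand with the THICK upright spindle: black 100 x 100 x 12 mm base plate fixed to the table, on it a grey shoulder disc 52 mm across and 8 mm high, and an aluminium spindle 33 mm across rising 54 mm above the shoulder, its top 8 mm tapering to 25 mm across. This point is on the spindle's axis on top of the shoulder, 20 mm above the table, where a roll's underside comes to rest. Left/right place of the two stands varies.
- spindle_slim_seat (a point): stand with the SLIM upright spindle: same as the other stand but the spindle is 19 mm across (top 8 mm tapering to 11 mm). This point is on its axis on top of the shoulder, 20 mm above the table.
- core_mid (a point): centre (half-way up) of the spent empty cardboard core: plain tube 45 mm high, 44 mm outside, 38 mm bore, 20 g; at the start it stands on the shoulder of the thick spindle, the spindle passing through it.
- roll_wide_mid (a point): centre (half-way up) of the full label roll with the WIDE bore: white paper roll lying flat (bore vertical) on the table, 56 mm across, 45 mm high, bore 38 mm through, about 130 g. z axis: along the bore, up. Fits the thick spindle.
- roll_narrow_mid (a point): centre (half-way up) of the full label roll with the NARROW bore: as the other roll, 56 mm across, 45 mm high, but bore 24 mm. Fits only the slim spindle.
- core_bin_in (a point): middle of the inner floor (4 mm above the table) of the grey open bin for spent cores, fixed, 130 x 130 mm outside, walls 4 mm thick and 55 mm high. Axes along its sides.
- feed_lever (a joint): angle of the feed lever in rad: 0 leaning towards the robot (open), 1.0 fully over to the far side (engaged); it stays where it is left and takes about 1 N at the ball.
- feed_lever_tip (a point): centre of the lever's black ball (26 mm across), on a 10 mm rod 80 mm long whose hinge lies 62 mm above the table, on a fixed grey box 120 x 90 x 40 mm with a dark 70 x 50 x 25 mm block on it. At angle 0 the ball is 38 mm from the hinge on the robot's side and 70 mm above it; at 1.0 it is as far on the other side. The lever swings in the vertical plane of this point's own x axis at angle 0 (horizontal direction given by its yaw), from -x to +x.
- ledge_top (a point): centre of the top face of the narrow raised wooden ledge, fixed: top 36 mm wide (along its x), 300 mm long (along its y), 60 mm above the table, on two steel feet. z axis: up.
- bottle1_mid (a point): centre (half-way up, 48 mm above its foot) of an upright amber glass bottle with black cap; all bottles of this kind are alike: body 38 mm across up to 52 mm, tapering to the neck, plain round black cap 24 mm across from 62 to 96 mm height (total height 96 mm), 80 g. Two to four of them are present, standing on the table; an absent one reads None throughout. z axis: up along the bottle.
- bottle2_mid (a point): centre (half-way up, 48 mm above its foot) of an upright amber glass bottle with black cap; all bottles of this kind are alike: body 38 mm across up to 52 mm, tapering to the neck, plain round black cap 24 mm across from 62 to 96 mm height (total height 96 mm), 80 g. Two to four of them are present, standing on the table; an absent one reads None throughout. z axis: up along the bottle.
- bottle3_mid (a point): centre (half-way up, 48 mm above its foot) of an upright amber glass bottle with black cap; all bottles of this kind are alike: body 38 mm across up to 52 mm, tapering to the neck, plain round black cap 24 mm across from 62 to 96 mm height (total height 96 mm), 80 g. Two to four of them are present, standing on the table; an absent one reads None throughout. z axis: up along the bottle.
- bottle4_mid (a point): centre (half-way up, 48 mm above its foot) of an upright amber glass bottle with black cap; all bottles of this kind are alike: body 38 mm across up to 52 mm, tapering to the neck, plain round black cap 24 mm across from 62 to 96 mm height (total height 96 mm), 80 g. Two to four of them are present, standing on the table; an absent one reads None throughout. z axis: up along the bottle.
- tin: bystander: low round aluminium tin, 48 mm across, 26 mm high, standing among the bottles; origin at centre of its underside.
- pump: bystander: white pump bottle, 52 mm across, 161 mm high; origin at centre of its underside.
- jar: bystander: squat jar with metal lid, 68 mm across, 65 mm high; origin at centre of its underside.
- soap_box: bystander: flat cardboard box 50 x 85 x 28 mm; origin at centre of its underside.
- refill: bystander: big amber refill bottle with a paper label, 60 mm across, 170 mm high; origin at centre of its underside.
There are look-alikes about, which are no part of the job. What is shaped like the part that bears feed_lever but purple is not meant.

How it is judged:
By the outcome, as a careful person would: the job done as asked, in the order asked, and still so for the second after the job is handed in, with the robot touching nothing.
Of bottle1, bottle2, bottle3, bottle4 only 2 to 4 are there at a start; the rules pass over those that are not, and their reading is None.
At some moment in a run one of roll_wide, roll_narrow may be knocked a few centimetres aside while the robot is not near it.
It also fails if it takes over 210 s, if anything falls off the work surface, if the arm or the gripper's body presses on something with over 40 N, if the wrist force passes 120 N, or if a joint passes its speed limit or range.

## Working session

There is one attempt and no reset: what is moved stays moved. The work goes in short steps, Python scripts to look and compute and a shell command to move; the robot and the scene stay as the last step left them, time stands still between calls to the robot, and variables do not carry over. Pictures are saved under pics/ and viewed, and the job is handed in when it is done.

```bash
ls; mkdir -p pics
python3 - <<'E'
from plant import *
import cv2
s=state(); print({k:s[k] for k in s})
for n in("side","top","wrist"):
    print(n,camera_info(n)); cv2.imwrite(f"pics/{n}0.png",grab_frame(n))
E
```

```text
pics
{'time': 0.0, 'joint_pos': array([ 1.11397481e+00,  5.33390260e-02,  1.61432571e+00,  3.83295210e-05,
        1.47596458e+00, -1.18997236e-01]), 'joint_vel': array([-7.98602547e-04, -8.55500263e-04,  8.32119656e-04,  4.49237328e-05,
       -2.43848192e-04,  2.81979184e-04]), 'joint_efforts': array([-5.26098611e-04, -3.93680227e+01, -3.70180964e+01, -1.71933652e-04,
        6.87126463e-03,  1.80345999e-06]), 'tool_pos': array([0.20685695, 0.58911269, 0.23005512]), 'tool_rot': array([ 4.69203438e-04,  8.15915810e-01,  5.78169832e-01, -9.03995917e-04]), 'contact_force': array([ 0.44804651, -1.67856264, -0.75996359]), 'ft_torque': array([-0.0339689 ,  0.0068452 , -0.05463551]), 'gripper_width': 1.0021922554045484}
side {'vertical_fov': 55.52638084658061, 'cx': 259.37275450581615, 'cy': 189.85650387446924, 'origin': array([ 0.40685122, -0.88458295,  0.74414159]), 'rotation': array([-0.45577747,  0.88914318, -0.02960559,  0.02854488])}
top {'vertical_fov': 54.0149053992943, 'cx': 260.8180291032042, 'cy': 191.34197097834988, 'origin': array([ 0.36054834, -0.01931661,  1.06098807]), 'rotation': array([-0.04585404,  0.70961958, -0.70194806,  0.04007957])}
wrist {'vertical_fov': 67.03844953255424, 'cx': 254.12664578141846, 'cy': 197.22430827973804, 'origin': array([0.13085167, 0.61646352, 0.37263475]), 'rotation': array([0.13003232, 0.80554869, 0.57088745, 0.09094189])}
```

View pics/side0.png

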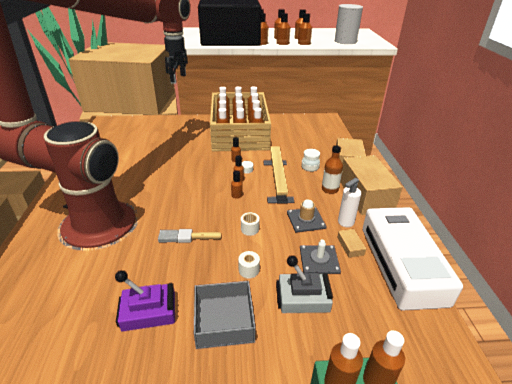

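View pics/top0.png

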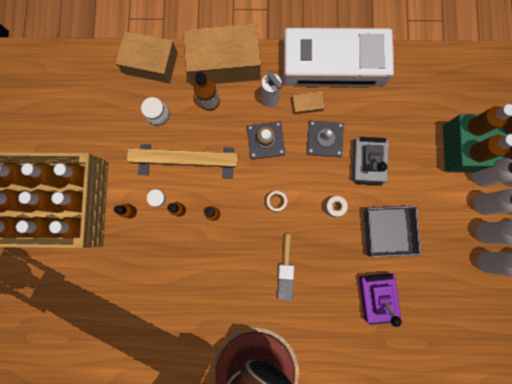

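View pics/wrist0.png

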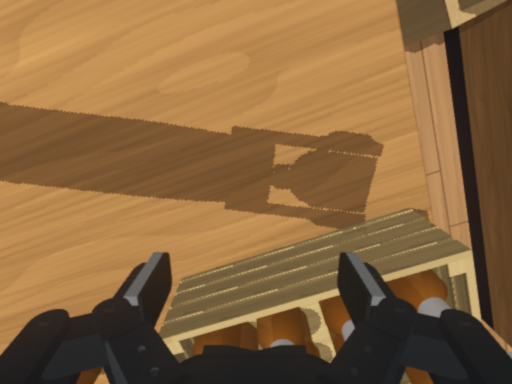

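```bash
cat > h.py <<'E'
from plant import *
import numpy as np, cv2
from scipy.spatial.transform import Rotation as R
def rot(q): return R.from_quat([q[1],q[2],q[3],q[0]])
def cam(n):
    c=camera_info(n); f=192/np.tan(np.radians(c['vertical_fov'])/2); return c,f
def ray(n,u,v,c=None):
    c,f=(cam(n) if c is None else c)
    d=rot(c['rotation']).apply([(u-c['cx'])/f,(v-c['cy'])/f,1]); return np.array(c['origin']),d
def onz(n,u,v,z,c=None):
    o,d=ray(n,u,v,c); return o+d*(z-o[2])/d[2]
def proj(n,p,c=None):
    c,f=(cam(n) if c is None else c)
    q=rot(c['rotation']).inv().apply(np.array(p)-c['origin']); return np.array([c['cx']+f*q[0]/q[2],c['cy']+f*q[1]/q[2]])
def tri(obs):
    A=np.zeros((3,3));b=np.zeros(3)
    for n,u,v in obs:
        o,d=ray(n,u,v); d=d/np.linalg.norm(d); M=np.eye(3)-np.outer(d,d); A+=M;b+=M@o
    return np.linalg.solve(A,b)
def go(target,yaw=None):
    """tool-frame shift from the current pose to target (world), and turn about tool z to get jaw axis yaw"""
    s=state(); r=rot(s['tool_rot']); t=r.inv().apply(np.array(target)-s['tool_pos'])
    out=np.round(t*1000,1)
    x=r.apply([1,0,0]); 
    print('shift mm',out,'tilt',np.round(r.apply([0,0,1]),4),'jawyaw',round(float(np.degrees(np.arctan2(x[1],x[0]))),2))
    if yaw is not None:
        tg=R.from_matrix(np.array([[np.cos(yaw),np.sin(yaw),0],[np.sin(yaw),-np.cos(yaw),0],[0,0,-1]]))
        print('rotvec',np.round((r.inv()*tg).as_rotvec(),4))
def crop(n,u0,v0,u1,v1,k,name):
    im=grab_frame(n)[v0:v1,u0:u1]; cv2.imwrite('pics/'+name,cv2.resize(im,None,fx=k,fy=k,interpolation=cv2.INTER_CUBIC))
E
python3 - <<'E'
from h import *
crop('top',100,70,420,310,2.5,'t1.png')
crop('side',110,130,370,330,3,'s1.png')
E
```

```text
(no output)
```

View pics/t1.png

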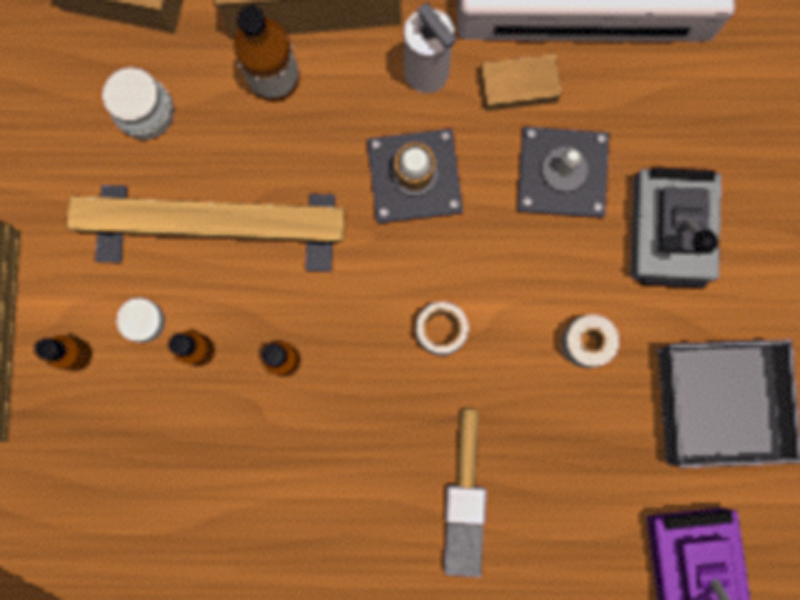

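View pics/s1.png

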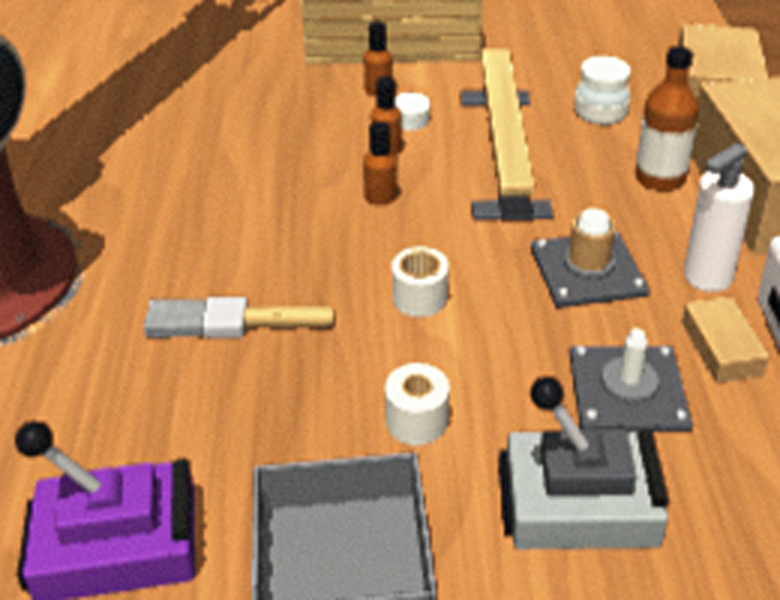

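Run:
```python
from h import *
im=grab_frame('top'); hsv=cv2.cvtColor(im,cv2.COLOR_BGR2HSV)
def blobs(m,roi,mn=15):
    u0,v0,u1,v1=roi; mm=np.zeros_like(m); mm[v0:v1,u0:u1]=m[v0:v1,u0:u1]
    cs,_=cv2.findContours(mm,cv2.RETR_EXTERNAL,cv2.CHAIN_APPROX_NONE)
    return [c for c in cs if cv2.contourArea(c)>=mn]
white=cv2.inRange(hsv,(0,0,150),(179,70,255)); dark=cv2.inRange(hsv,(0,0,0),(179,255,48))
plate=cv2.inRange(hsv,(0,0,30),(179,80,110))
for nm,roi in (('wide',(255,180,300,222)),('narrow',(318,185,360,228)),('tin',(140,185,170,212)),('thicktip',(250,120,282,150)),('slimtip',(308,118,345,150))):
    for c in blobs(white,roi,8):
        (u,v),r=cv2.minEnclosingCircle(c); x,y,w,h=cv2.boundingRect(c)
        z={'wide':.045,'narrow':.045,'tin':.026,'thicktip':.074,'slimtip':.074}[nm]
        e=cv2.fitEllipse(c) if len(c)>5 else None
        print(nm,round(u,1),round(v,1),round(r,1),(x+w/2-.5,y+h/2-.5,w,h),e and np.round(e[0],1),onz('top',*(e[0] if e else (u,v)),z).round(4))
for nm,roi in (('caps',(110,195,230,225)),):
    for c in blobs(dark,roi,20):
        x,y,w,h=cv2.boundingRect(c); e=cv2.fitEllipse(c); print(nm,(x,y,w,h),np.round(e[0],1),np.round(e[1],1),onz('top',*e[0],.096).round(4))
for nm,roi in (('plT',(240,115,290,165)),('plS',(300,115,350,162))):
    for c in blobs(plate,roi,300):
        r=cv2.minAreaRect(c); print(nm,r,onz('top',*r[0],.012).round(4))
led=cv2.inRange(hsv,(12,60,165),(35,255,255))
for c in blobs(led,(115,140,250,175),200):
    r=cv2.minAreaRect(c); print('ledge',r,onz('top',*r[0],.06).round(4)); 
    for p in cv2.boxPoints(r): print(onz('top',*p,.06).round(4))
```

```text
wide 276.6 200.7 10.3 (276.5, 200.5, 20, 20) [276.4 200.6] [ 0.4598 -0.0529  0.045 ]
narrow 336.7 205.7 10.4 (336.5, 206.0, 20, 21) [336.6 205.8] [ 0.4475 -0.2153  0.045 ]
tin 155.1 197.6 8.9 (155.0, 197.5, 17, 18) [155.  197.4] [0.4671 0.2826 0.026 ]
thicktip 265.6 133.9 5.4 (266.0, 134.0, 11, 11) [265.7 133.8] [ 0.637 -0.022  0.074]
slimtip 329.0 132.5 2.7 (329.0, 132.5, 5, 6) [329.1 132.4] [ 0.6427 -0.1922  0.074 ]
caps (205, 208, 9, 8) [209.2 211.6] [7.1 8.5] [0.4247 0.121  0.096 ]
caps (115, 206, 11, 8) [120.  209.4] [ 7.3 10.8] [0.4279 0.3509 0.096 ]
caps (168, 204, 10, 8) [172.7 207.5] [7.2 9.2] [0.4343 0.2155 0.096 ]
plT ((265.3083801269531, 139.9029998779297), (33.47980499267578, 34.23439407348633), 83.1572265625) [ 0.6367 -0.0211  0.012 ]
plS ((324.8721923828125, 138.35325622558594), (34.53864669799805, 33.403411865234375), 3.9451863765716553) [ 0.6428 -0.1909  0.012 ]
ledge ((185.5, 169.5), (9.0, 71.0), 90.0) [0.5401 0.1936 0.06  ]
[0.5515 0.2903 0.06  ]
[0.5534 0.098  0.06  ]
[0.5288 0.0974 0.06  ]
[0.5269 0.2891 0.06  ]
ledge ((126.0, 167.0), (14.0, 22.0), 90.0) [0.5454 0.3551 0.06  ]
[0.5644 0.3861 0.06  ]
[0.5649 0.3263 0.06  ]
[0.5265 0.3243 0.06  ]
[0.5259 0.3838 0.06  ]
ledge ((182.0, 154.5), (29.0, 134.0), 90.0) [0.5813 0.2046 0.06  ]
[0.6199 0.3893 0.06  ]
[0.6233 0.0233 0.06  ]
[0.5432 0.0221 0.06  ]
[0.5396 0.3846 0.06  ]
```

```bash
python3 -m inch '0 0 -0.01 0 0 0.123 0;0 0 -0.01 0 0 0.123 0;0 0 -0.01 0 0 0.123 0;0 0 -0.01 0 0 0.123 0;0 0 -0.01 0 0 0.123 0;0 0 -0.01 0 0 0.123 0;0 0 -0.01 0 0 0.123 0;0 0 -0.01 0 0 0.123 0;0 0 0 0 0 0.123 0;0 0 0 0 0 0.123 0'
python3 - <<'E'
from h import *
crop('top',110,130,250,235,5.5,'t2.png')
go([.637,-.0215,.30],0)
E
```

```text
time: 1.13
tool_pos: [0.2073, 0.59, 0.3125]
tool_rot: [-0.001, 1.0, -0.002, 0.0]
contact_force: [0.4, 0.9, -0.1]
gripper_width: 0.996
shift mm [433.9 608.4  11.5] tilt [ 4.e-04  8.e-04 -1.e+00] jawyaw -0.38
rotvec [-0.0008 -0.0004 -0.0067]
```

View pics/t2.png

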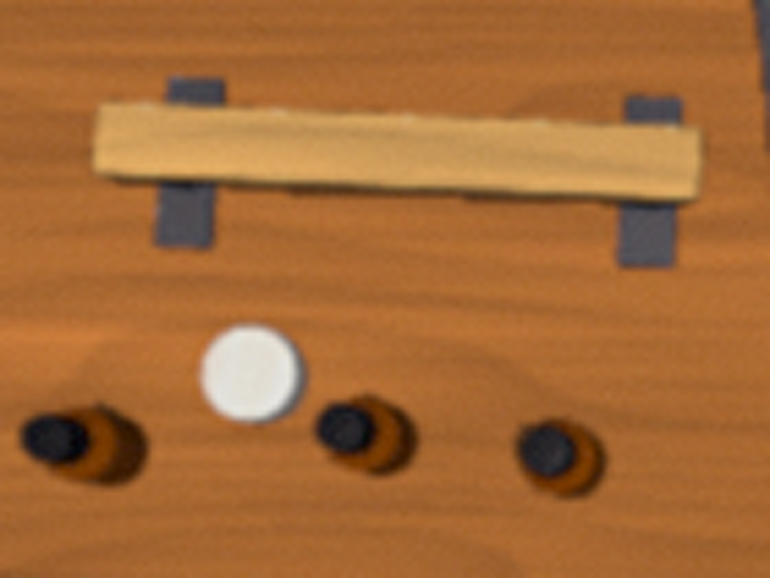

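```bash
R='' ; python3 -m inch '0.022 0.030 0 0 0 0 0;0.022 0.030 0 0 0 0 0;0.022 0.030 0 0 0 0 0;0.022 0.030 0 0 0 0 0;0.022 0.030 0 0 0 0 0;0.022 0.030 0 0 0 0 0;0.022 0.030 0 0 0 0 0;0.022 0.030 0 0 0 0 0;0.022 0.030 0 0 0 0 0;0.022 0.030 0 0 0 0 0'
python3 - <<'E'
from h import *
k=5.5
for p in [(98,103),(94,172),(700,128),(697,197)]:
    print('ledge',onz('top',(p[0]+.5)/k+110-.5,(p[1]+.5)/k+130-.5,.06).round(4))
for p in [(549,448),(346,430),(47,437)]:
    print('bot',onz('top',(p[0]+.5)/k+110-.5,(p[1]+.5)/k+130-.5,.096).round(4))
go([.637,-.0215,.22],0)
E
```

```text
time: 2.02
tool_pos: [0.4287, 0.2887, 0.3113]
tool_rot: [-0.0, 1.0, 0.003, 0.0]
contact_force: [0.7, -0.4, -0.9]
gripper_width: 0.998
ledge [0.597  0.3541 0.06  ]
ledge [0.5623 0.3542 0.06  ]
ledge [0.5873 0.0557 0.06  ]
ledge [0.5527 0.0565 0.06  ]
bot [0.4261 0.1206 0.096 ]
bot [0.4335 0.2159 0.096 ]
bot [0.4287 0.3559 0.096 ]
shift mm [206.5 311.4  91.3] tilt [ 3.e-04  1.e-04 -1.e+00] jawyaw 0.33
rotvec [-0.0001 -0.0003  0.0058]
```

Run:
```python
from h import *
c=cam('wrist'); print(c); np.save('/tmp/c.npy',np.array([0])); cv2.imwrite('pics/w1.png',grab_frame('wrist'))
print([proj('wrist',p,c).round(1) for p in [(.4261,.1206,.096),(.4335,.2159,.096),(.4287,.3559,.096),(.5748,.205,.06),(.597,.354,.06),(.5527,.0565,.06)]])
```

```text
({'vertical_fov': 67.03844953255424, 'cx': 254.12664578141846, 'cy': 197.22430827973804, 'origin': array([0.42794884, 0.36952619, 0.4537555 ]), 'rotation': array([1.58684243e-01, 9.87325429e-01, 2.71897155e-03, 6.43995191e-04])}, np.float64(289.86898851996284))
[array([251.8, 283.5]), array([257.5, 222.5]), array([254.6, 113.7]), array([353.4, 220.1]), array([383.2, 114.8]), array([329.5, 304.3])]
```

View pics/w1.png

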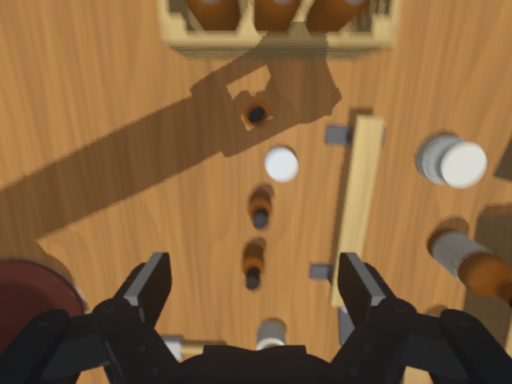

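```bash
python3 -m inch '0.0207 0.031 0.003 0 0 0 0;0.0207 0.031 0.003 0 0 0 0;0.0207 0.031 0.003 0 0 0 0;0.0207 0.031 0.003 0 0 0 0;0.0207 0.031 0.003 0 0 0 0;0.0207 0.031 0.003 0 0 0 0;0.0207 0.031 0.003 0 0 0 0;0.0207 0.031 0.003 0 0 0 0;0.0207 0.031 0.003 0 0 0 0;0.0207 0.031 0.003 0 0 0 0'
python3 - <<'E'
from h import *
c=cam('wrist'); im=grab_frame('wrist'); cv2.imwrite('pics/w2.png',im)
print([proj('wrist',p,c).round(1) for p in [(.637,-.0215,.074),(.637,-.0215,.065),(.6428,-.1915,.074)]])
go([.637,-.0215,.22],0)
E
```

```text
time: 2.9
tool_pos: [0.6366, -0.0205, 0.2809]
tool_rot: [-0.0, 1.0, 0.003, -0.0]
contact_force: [0.2, 1.1, -0.6]
gripper_width: 1.002
[array([254.6, 171.5]), array([254.6, 169.8]), array([258. , 288.8])]
shift mm [-1.9 -4.9 59.2] tilt [ 0.    -0.004 -1.   ] jawyaw 0.02
rotvec [ 0.004  -0.      0.0003]
```

View pics/w2.png

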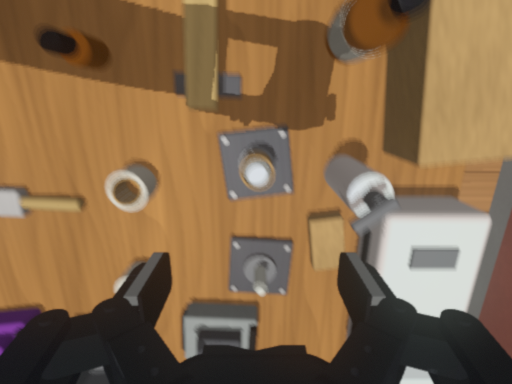

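```bash
python3 -m inch '0 -0.003 0.03 0 0 0 0;0 0 0.03 0 0 0 0;0 0 0 0 0 0 0;0 0 0 0 0 0 0;0 0 0 0 0 0 0'
python3 - <<'E'
from h import *
c=cam('wrist'); im=grab_frame('wrist'); cv2.imwrite('pics/w3.png',im)
print([proj('wrist',p,c).round(1) for p in [(.637,-.0215,.074),(.637,-.0215,.065),(.6428,-.1915,.074)]])
go([.637,-.0215,.12],0)
import pickle; pickle.dump((c,im),open('/tmp/w3.p','wb'))
E
```

```text
time: 3.37
tool_pos: [0.6364, -0.0158, 0.2227]
tool_rot: [0.0, 1.0, 0.002, 0.001]
contact_force: [-1.0, 0.0, 1.0]
gripper_width: 1.0
[array([254.7, 188.5]), array([254.6, 186.2]), array([258.7, 320.9])]
shift mm [ -0.3   5.6 103.8] tilt [ 3.4e-03 -5.0e-04 -1.0e+00] jawyaw 0.24
rotvec [ 0.0005 -0.0034  0.0041]
```

View pics/w3.png

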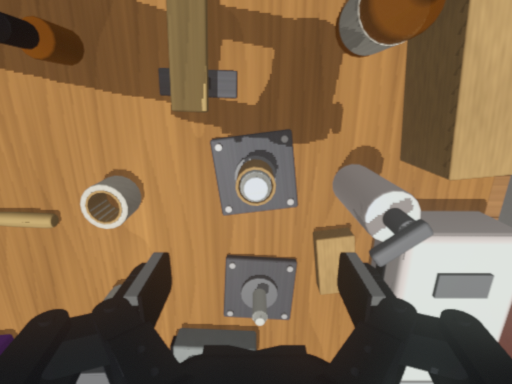

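```bash
python3 -m inch '0 0.003 0.02 0 0 0 0;0 0.003 0.02 0 0 0 0;0 0 0.02 0 0 0 0;0 0 0.02 0 0 0 0;0 0 0.02 0 0 0 0;0 0 0.02 0 0 0 0;0 0 0 0 0 0 0;0 0 0 0 0 0 0'
python3 - <<'E'
from h import *
s=[state()['tool_pos'].round(4)]
print(s); go([.637,-.0215,.034],0)
crop('side',260,170,360,245,7,'s2.png')
E
```

```text
time: 4.08
tool_pos: [0.6364, -0.0219, 0.1023]
tool_rot: [0.0, 1.0, 0.002, 0.0]
contact_force: [1.3, -1.3, 0.0]
gripper_width: 1.001
[array([ 0.6364, -0.0219,  0.1023])]
shift mm [ 0.6 -0.4 68.3] tilt [ 6.e-04 -1.e-04 -1.e+00] jawyaw 0.21
rotvec [ 0.0001 -0.0006  0.0036]
```

View pics/s2.png

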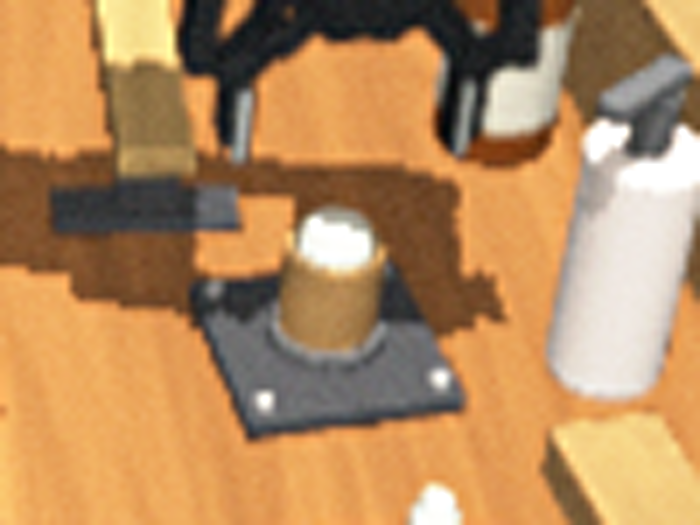

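```bash
python3 -m inch '0.0005 0 0.014 0 0 0 0;0 0 0.014 0 0 0 0;0 0 0.014 0 0 0 0;0 0 0.014 0 0 0 0;0 0 0.012 0 0 0 0;0 0 0 0 0 0 0.3;0 0 0 0 0 0 0.6;0 0 0 0 0 0 1;0 0 0 0 0 0 1;0 0 0 0 0 0 1'; python3 -m inch '0 0 0 0 0 0 1;0 0 0 0 0 0 1;0 0 0 0 0 0 1;0 0 0 0 0 0 1'
```

```text
time: 4.97
tool_pos: [0.6375, -0.0222, 0.0347]
tool_rot: [0.0, 1.0, 0.002, 0.001]
contact_force: [-0.1, 0.0, -0.3]
gripper_width: 0.503
time: 5.3
tool_pos: [0.6373, -0.0221, 0.0344]
tool_rot: [0.0, 1.0, 0.002, 0.001]
contact_force: [0.9, 1.2, 4.5]
gripper_width: 0.501
```

```bash
python3 -m inch '0 0 -0.01 0 0 0 1;0 0 -0.02 0 0 0 1;0 0 -0.02 0 0 0 1;0 0 -0.02 0 0 0 1;0 0 -0.02 0 0 0 1;0 0 -0.02 0 0 0 1;0 0 -0.02 0 0 0 1;0 0 -0.02 0 0 0 1;0 0 -0.02 0 0 0 1;0 0 0 0 0 0 1'
python3 - <<'E'
from h import *
for p in [(658,347),(790,340),(800,458),(668,465)]: print(onz('top',p[0]/2.5+99.7,p[1]/2.5+69.7,.055).round(4))
b=onz('top',391.3,230.7,.055); print(b); go([b[0],b[1],.20],0)
cv2.imwrite('pics/side3.png',grab_frame('side'))
E
```

```text
time: 6.13
tool_pos: [0.6385, -0.0223, 0.2088]
tool_rot: [0.001, 1.0, 0.002, 0.004]
contact_force: [1.0, -1.2, 1.4]
gripper_width: 0.5
[ 0.4401 -0.2835  0.055 ]
[ 0.4491 -0.4243  0.055 ]
[ 0.3247 -0.43    0.055 ]
[ 0.3158 -0.2913  0.055 ]
[ 0.38198478 -0.35730816  0.055     ]
shift mm [-257.6  334.2    7.3] tilt [ 0.0077 -0.0012 -1.    ] jawyaw 0.18
rotvec [ 0.0012 -0.0077  0.0031]
```

View pics/side3.png

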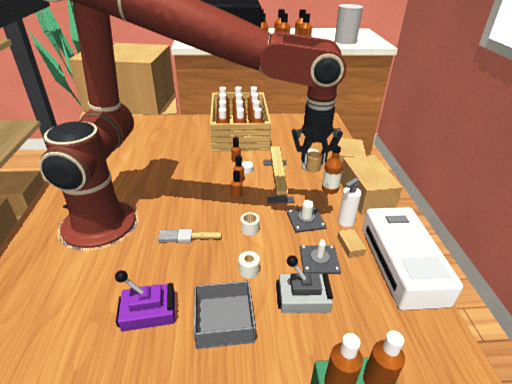

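```bash
python3 -m inch '-0.0256 0.0334 0 0 0 0 1;-0.0256 0.0334 0 0 0 0 1;-0.0256 0.0334 0 0 0 0 1;-0.0256 0.0334 0 0 0 0 1;-0.0256 0.0334 0 0 0 0 1;-0.0256 0.0334 0 0 0 0 1;-0.0256 0.0334 0 0 0 0 1;-0.0256 0.0334 0 0 0 0 1;-0.0256 0.0334 0 0 0 0 1;-0.0256 0.0334 0 0 0 0 1';python3 -m inch '0 0 0 0 0 0 1;0 0 0 0 0 0 1'
python3 - <<'E'
from h import *
go([.382,-.3573,.035],0)
E
```

```text
time: 7.02
tool_pos: [0.3817, -0.3539, 0.2013]
tool_rot: [-0.001, 1.0, 0.002, -0.001]
contact_force: [0.5, -0.7, -0.1]
gripper_width: 0.5
time: 7.18
tool_pos: [0.3821, -0.3542, 0.2014]
tool_rot: [-0.001, 1.0, -0.001, -0.001]
contact_force: [0.6, 0.4, -0.6]
gripper_width: 0.501
shift mm [  0.3   3.6 166.3] tilt [-0.0019  0.0027 -1.    ] jawyaw -0.08
rotvec [-0.0027  0.0019 -0.0014]
```

```bash
python3 -m inch '0 0.004 0.02 0 0 0 1;0 0 0.02 0 0 0 1;0 0 0.02 0 0 0 1;0 0 0.02 0 0 0 1;0 0 0.02 0 0 0 1;0 0 0.02 0 0 0 1;0 0 0.02 0 0 0 1;0 0 0.018 0 0 0 1;0 0 0.01 0 0 0 1;0 0 0 0 0 0 1'; python3 -m inch '0 0 0 0 0 0 0.3;0 0 0 0 0 0 0.3;0 0 0 0 0 0 0.3;0 0 0 0 0 0 0.3;0 0 -0.01 0 0 0 0.3;0 0 -0.02 0 0 0 0.3;0 0 -0.04 0 0 0 0.3;0 0 -0.04 0 0 0 0;0 0 -0.04 0 0 0 0;0 0 0 0 0 0 0'
python3 - <<'E'
from h import *
go([.4598,-.0529,.20],0)
go([.4475,-.2153,.20],0)
cv2.imwrite('pics/top4.png',grab_frame('top'))
E
```

```text
time: 8.02
tool_pos: [0.3829, -0.3542, 0.0316]
tool_rot: [-0.003, 1.0, 0.002, -0.002]
contact_force: [-0.1, -0.4, -0.3]
gripper_width: 0.499
time: 8.85
tool_pos: [0.3874, -0.3617, 0.1972]
tool_rot: [0.007, 1.0, 0.001, 0.006]
contact_force: [1.1, -1.0, 1.4]
gripper_width: 0.999
shift mm [  73.4 -308.5   -6.3] tilt [ 0.0117 -0.0143 -0.9998] jawyaw 0.17
rotvec [ 0.0144 -0.0116  0.0029]
shift mm [  60.6 -146.2   -4.2] tilt [ 0.0117 -0.0143 -0.9998] jawyaw 0.17
rotvec [ 0.0144 -0.0116  0.0029]
```

View pics/top4.png

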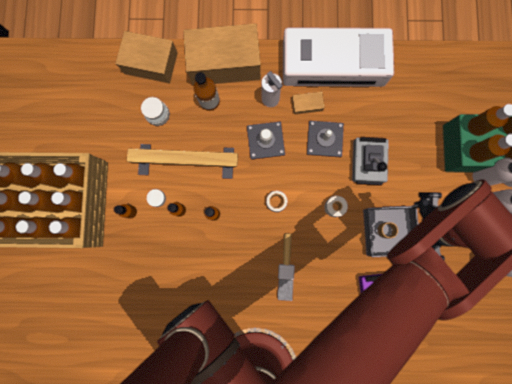

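```bash
python3 -m inch '0.015 -0.036 0 0 0 0 0;0.015 -0.036 0 0 0 0 0;0.015 -0.036 0 0 0 0 0;0.015 -0.036 0 0 0 0 0;0 0 0 0 0 0 0;0 0 0 0 0 0 0;0 0 0 0 0 0 0'
python3 - <<'E'
from h import *
go([.4475,-.2153,.008],0)
c=cam('wrist'); im=grab_frame('wrist'); cv2.imwrite('pics/w4.png',im)
print(proj('wrist',[.4475,-.2153,.045],c))
hsv=cv2.cvtColor(im,cv2.COLOR_BGR2HSV); m=cv2.inRange(hsv,(0,0,140),(179,70,255))
cs,_=cv2.findContours(m,cv2.RETR_EXTERNAL,cv2.CHAIN_APPROX_NONE)
for q in cs:
    if cv2.contourArea(q)>200: e=cv2.fitEllipse(q); print(np.round(e[0],1),np.round(e[1],1),onz('wrist',*e[0],.045,c).round(4))
E
```

```text
time: 9.48
tool_pos: [0.4433, -0.2133, 0.1851]
tool_rot: [0.0, 1.0, 0.002, -0.0]
contact_force: [0.2, -1.2, 0.0]
gripper_width: 1.0
shift mm [  4.3   1.9 177.1] tilt [-6.e-04 -2.e-04 -1.e+00] jawyaw 0.2
rotvec [0.0002 0.0006 0.0036]
[258.56001575 187.4409235 ]
[211.  292.6] [57.5 90.9] [ 0.3938 -0.3416  0.045 ]
[371. 268.] [ 73.  116.5] [ 0.5738 -0.3085  0.045 ]
[472.3 170.8] [19.1 23.5] [ 0.6602 -0.1973  0.045 ]
[258.1 187.3] [51.7 53.9] [ 0.447  -0.2152  0.045 ]
[47.7 43.1] [ 50.1 114.8] [ 0.2623 -0.0846  0.045 ]
[273.9   5.6] [58.4 63.7] [ 0.4591 -0.0557  0.045 ]
```

View pics/w4.png

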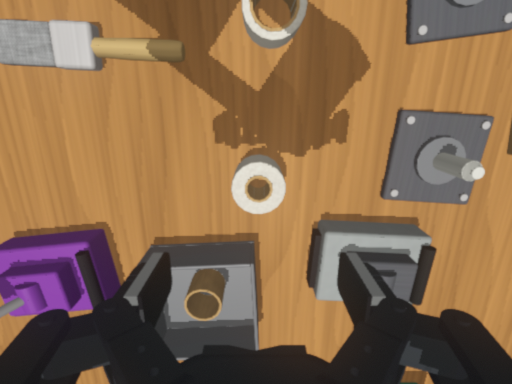

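```bash
python3 -m inch '0.004 0.002 0.02 0 0 0 0;0 0 0.02 0 0 0 0;0 0 0.02 0 0 0 0;0 0 0.02 0 0 0 0;0 0 0.02 0 0 0 0;0 0 0.02 0 0 0 0;0 0 0.02 0 0 0 0;0 0 0 0 0 0 0;0 0 0 0 0 0 0'
python3 - <<'E'
from h import *
go([.4475,-.2153,.008],0)
E
```

```text
time: 10.28
tool_pos: [0.4462, -0.2158, 0.0442]
tool_rot: [-0.001, 1.0, 0.0, -0.001]
contact_force: [0.2, -0.1, 0.4]
gripper_width: 0.998
shift mm [ 1.4 -0.5 36.2] tilt [-0.0028  0.0018 -1.    ] jawyaw 0.05
rotvec [-0.0018  0.0028  0.0009]
```

```bash
python3 -m inch '0.001 0 0.012 0 0 0 0;0 0 0.012 0 0 0 0;0 0 0.012 0 0 0 0;0 0 0 0 0 0 0;0 0 0 0 0 0 0.2;0 0 0 0 0 0 0.5;0 0 0 0 0 0 1;0 0 0 0 0 0 1;0 0 0 0 0 0 1;0 0 0 0 0 0 1'; python3 -m inch '0 0 0 0 0 0 1;0 0 0 0 0 0 1;0 0 0 0 0 0 1'
```

```text
time: 11.12
tool_pos: [0.4493, -0.2157, 0.0102]
tool_rot: [0.001, 1.0, 0.002, 0.001]
contact_force: [0.6, 0.8, 2.6]
gripper_width: 0.63
time: 11.37
tool_pos: [0.4493, -0.2158, 0.0102]
tool_rot: [0.0, 1.0, 0.002, 0.001]
contact_force: [1.1, 0.4, 4.2]
gripper_width: 0.636
```

```bash
python3 -m inch '0 0 -0.01 0 0 0 1;0 0 -0.02 0 0 0 1;0 0 -0.03 0 0 0 1;0 0 -0.03 0 0 0 1;0.03 -0.004 -0.03 0 0 0 1;0.034 -0.004 -0.03 0 0 0 1;0.033 -0.004 0 0 0 0 1;0.033 -0.004 0 0 0 0 1;0.033 -0.004 0 0 0 0 1;0.031 -0.004 0 0 0 0 1'; python3 -m inch '0 0 0 0 0 0 1;0 0 0 0 0 0 1;0 0 0 0 0 0 1';python3 - <<'E'
from h import *
c=cam('wrist'); im=grab_frame('wrist'); cv2.imwrite('pics/w5.png',im)
go([.643,-.1915,.10],0)
print(onz('wrist',472.5,170.8,.074), proj('wrist',[.643,-.1915,.074],c), proj('wrist',[.643,-.1915,.020],c))
crop('side',270,150,390,240,6,'s5.png')
E
```

```text
time: 12.2
tool_pos: [0.6399, -0.1905, 0.1556]
tool_rot: [-0.0, 1.0, 0.002, -0.001]
contact_force: [-0.4, -0.1, 0.3]
gripper_width: 0.633
time: 12.45
tool_pos: [0.6379, -0.1909, 0.1552]
tool_rot: [-0.0, 1.0, 0.002, -0.001]
contact_force: [0.9, 0.6, -1.5]
gripper_width: 0.633
shift mm [ 5.4  0.4 55.5] tilt [-1.8e-03  5.0e-04 -1.0e+00] jawyaw 0.15
rotvec [-0.0005  0.0018  0.0027]
[ 0.80960442 -0.16164259  0.074     ] [260.74938031 206.19049267] [259.697991   187.66645852]
```

View pics/w5.png

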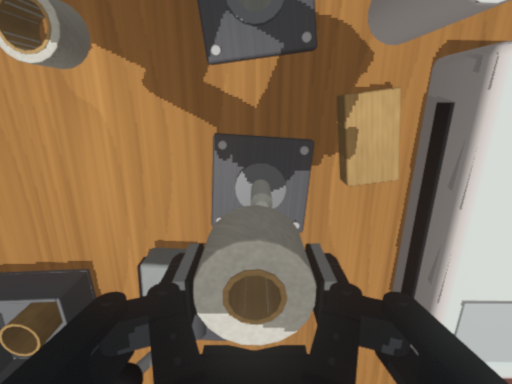

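View pics/s5.png

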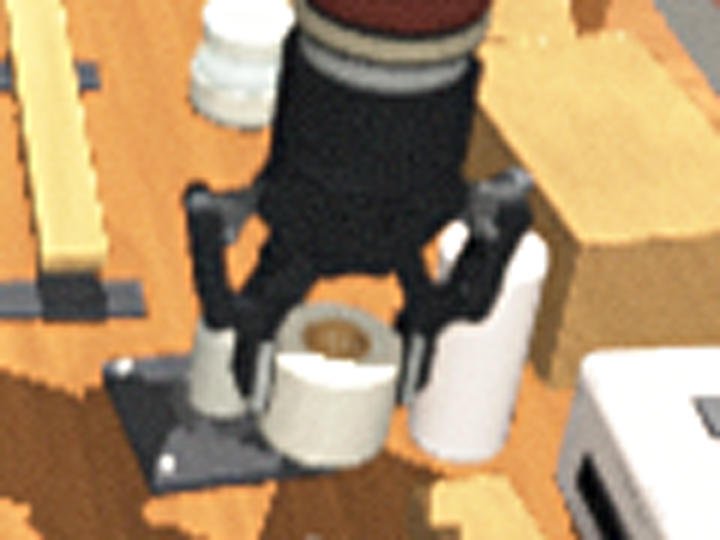

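```bash
python3 -m inch '0.005 0.0005 0.01 0 0 0 1;0 0 0.02 0 0 0 1;0 0 0.02 0 0 0 1;0 0 0 0 0 0 1;0 0 0 0 0 0 1;0 0 0 0 0 0 1'
python3 - <<'E'
from h import *
c=cam('wrist'); im=grab_frame('wrist'); cv2.imwrite('pics/w6.png',im)
go([.6435,-.1915,.08],0)
s=state()['tool_pos']; print(proj('wrist',[s[0],s[1],s[2]+.035],c), onz('wrist',255,295,s[2]+.035,c))
E
```

```text
time: 13.05
tool_pos: [0.6441, -0.1919, 0.1069]
tool_rot: [0.0, 1.0, 0.001, 0.0]
contact_force: [0.1, -0.3, -0.5]
gripper_width: 0.634
shift mm [-1.2 -0.7 27.7] tilt [ 2.2e-03 -9.0e-04 -1.0e+00] jawyaw 0.16
rotvec [ 0.0009 -0.0022  0.0027]
[255.9451224  296.89151485] [ 0.6442324  -0.19115688  0.1427172 ]
```

View pics/w6.png

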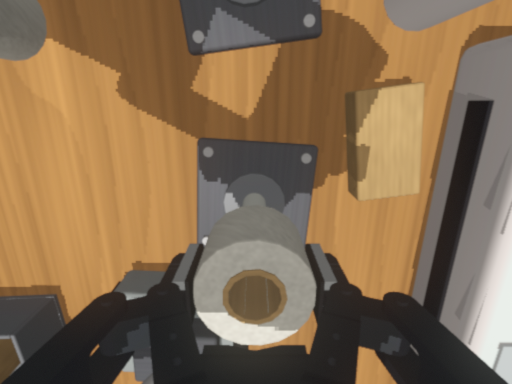

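```bash
python3 -m inch '0 0 0.01 0 0 0 1;0 0 0.01 0 0 0 1;0 0 0.01 0 0 0 1;0 0 0.01 0 0 0 1;0 0 0 0 0 0 1;0 0 0 0 0 0 1'
python3 - <<'E'
from h import *
go([.6435,-.1915,.03],0); print(state()['contact_force'],state()['ft_torque'])
E
```

```text
time: 13.6
tool_pos: [0.6429, -0.1912, 0.0642]
tool_rot: [-0.001, 1.0, 0.001, -0.001]
contact_force: [0.3, 0.2, -0.4]
gripper_width: 0.635
shift mm [ 0.7  0.3 34.2] tilt [-0.0028  0.0012 -1.    ] jawyaw 0.17
rotvec [-0.0012  0.0028  0.003 ]
[ 0.34699455  0.18619504 -0.39968901] [-0.02375133  0.0091667   0.0127222 ]
```

```bash
python3 -m inch '0 0 0.01 0 0 0 1;0 0 0.01 0 0 0 1;0 0 0.008 0 0 0 1;0 0 0.003 0 0 0 1;0 0 0.002 0 0 0 1;0 0 0 0 0 0 1;0 0 0 0 0 0 1';  python3 - <<'E'
from h import *
go([.6435,-.1915,.03],0); print(state()['contact_force'],state()['ft_torque'])
E
```

```text
time: 14.18
tool_pos: [0.6441, -0.1917, 0.0332]
tool_rot: [0.0, 1.0, 0.002, 0.0]
contact_force: [0.3, -1.3, -1.3]
gripper_width: 0.63
shift mm [-0.6 -0.2  3.2] tilt [ 2.e-04 -1.e-04 -1.e+00] jawyaw 0.17
rotvec [ 0.0001 -0.0002  0.003 ]
[ 0.26067249 -1.25943247 -1.32674577] [ 0.03419326 -0.04334423  0.00505423]
```

```bash
python3 -m inch '0 0 0.002 0 0 0 1;0 0 0.001 0 0 0 1;0 0 0 0 0 0 1;0 0 0 0 0 0 1'; python3 -m inch '0 0 0 0 0 0 0.6;0 0 0 0 0 0 0.3;0 0 0 0 0 0 0;0 0 0 0 0 0 0;0 0 0 0 0 0 0;0 0 -0.01 0 0 0 0;0 0 -0.03 0 0 0 0;0 0 -0.03 0 0 0 0;0 0 -0.03 0 0 0 0;0 0 -0.03 0 0 0 0'
python3 - <<'E'
from h import *
crop('side',270,190,390,280,6,'s7.png')
im=grab_frame('top'); hsv=cv2.cvtColor(im,cv2.COLOR_BGR2HSV)
go([.4598,-.0529,.20],0)
crop('top',240,110,360,230,5,'t7.png')
E
```

```text
time: 14.52
tool_pos: [0.6441, -0.1917, 0.0303]
tool_rot: [0.0, 1.0, 0.001, 0.0]
contact_force: [0.5, -0.3, -0.1]
gripper_width: 0.632
time: 15.35
tool_pos: [0.6439, -0.1916, 0.1624]
tool_rot: [0.0, 1.0, 0.002, 0.0]
contact_force: [0.1, -0.3, 0.8]
gripper_width: 0.999
shift mm [-187.2 -140.7  -33.9] tilt [ 0.0124 -0.0052 -0.9999] jawyaw 0.18
rotvec [ 0.0053 -0.0124  0.0031]
```

View pics/s7.png

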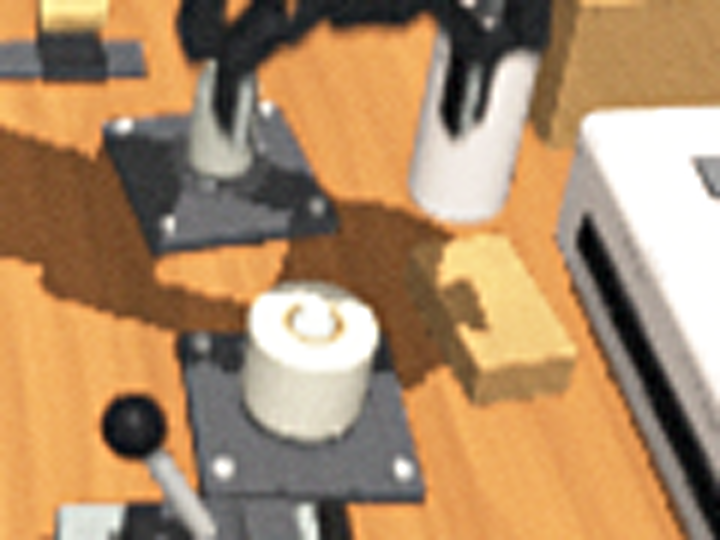

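View pics/t7.png

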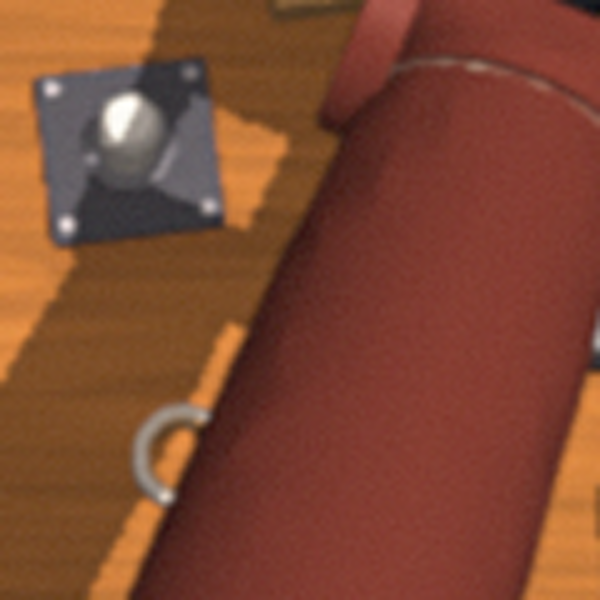

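```bash
python3 -m inch '-0.026 -0.02 -0.003 0 0 0 0;-0.026 -0.02 -0.003 0 0 0 0;-0.026 -0.02 -0.003 0 0 0 0;-0.026 -0.02 -0.003 0 0 0 0;-0.026 -0.02 0 0 0 0 0;-0.026 -0.02 0 0 0 0 0;-0.026 -0.02 0 0 0 0 0;0 0 0 0 0 0 0;0 0 0 0 0 0 0;0 0 0 0 0 0 0'
python3 - <<'E'
from h import *
go([.4598,-.0529,.008],0)
c=cam('wrist'); im=grab_frame('wrist'); cv2.imwrite('pics/w8.png',im)
print(proj('wrist',[.4598,-.0529,.045],c))
hsv=cv2.cvtColor(im,cv2.COLOR_BGR2HSV); m=cv2.inRange(hsv,(0,0,110),(179,80,255))
cs,_=cv2.findContours(m,cv2.RETR_EXTERNAL,cv2.CHAIN_APPROX_NONE)
for q in cs:
    if cv2.contourArea(q)>200: e=cv2.fitEllipse(q); print(np.round(e[0],1),np.round(e[1],1),onz('wrist',*e[0],.045,c).round(4))
E
```

```text
time: 16.33
tool_pos: [0.4617, -0.0523, 0.1719]
tool_rot: [0.0, 1.0, 0.002, 0.0]
contact_force: [0.4, 0.5, 0.8]
gripper_width: 1.0
shift mm [ -1.9   0.5 163.9] tilt [ 1.e-04 -3.e-04 -1.e+00] jawyaw 0.18
rotvec [ 0.0003 -0.0001  0.0032]
[252.38589564 189.84356792]
[423.6 298. ] [22.8 49.8] [ 0.6492 -0.1773  0.045 ]
[ 53.2 205.1] [ 37.5 109.2] [ 0.2632 -0.0692  0.045 ]
[252.  186.2] [55.7 61.4] [ 0.4595 -0.0492  0.045 ]
[440.6 159.1] [49.9 75.7] [ 0.6363 -0.0223  0.045 ]
```

View pics/w8.png

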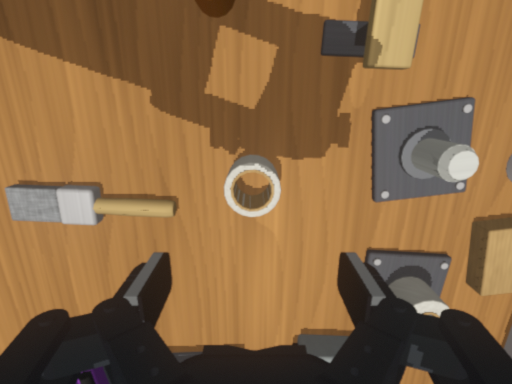

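```bash
python3 -m inch '-0.002 0.0005 0.02 0 0 0 0;0 0 0.02 0 0 0 0;0 0 0.02 0 0 0 0;0 0 0.02 0 0 0 0;0 0 0.02 0 0 0 0;0 0 0.02 0 0 0 0;0 0 0.02 0 0 0 0;0 0 0.012 0 0 0 0;0 0 0.008 0 0 0 0;0 0 0 0 0 0 0'; python3 -m inch '0 0 0.001 0 0 0 0;0 0 0 0 0 0 0.3;0 0 0 0 0 0 0.6;0 0 0 0 0 0 1;0 0 0 0 0 0 1;0 0 0 0 0 0 1;0 0 0 0 0 0 1;0 0 0 0 0 0 1'; python3 -m inch '0 0 0 0 0 0 1;0 0 0 0 0 0 1'
```

```text
time: 17.22
tool_pos: [0.4587, -0.0529, 0.0101]
tool_rot: [-0.001, 1.0, 0.001, -0.002]
contact_force: [0.0, -0.1, -1.6]
gripper_width: 1.002
time: 17.88
tool_pos: [0.4609, -0.0531, 0.0126]
tool_rot: [0.0, 1.0, 0.002, 0.001]
contact_force: [0.6, -0.5, 5.9]
gripper_width: 0.631
time: 18.05
tool_pos: [0.461, -0.0531, 0.0126]
tool_rot: [0.0, 1.0, 0.002, 0.001]
contact_force: [0.1, -1.1, 5.9]
gripper_width: 0.631
```

```bash
python3 -m inch '0 0 -0.01 0 0 0 1;0 0 -0.02 0 0 0 1;0 0 -0.03 0 0 0 1;0 0 -0.03 0 0 0 1;0.03 -0.005 -0.03 0 0 0 1;0.03 -0.005 -0.02 0 0 0 1;0.03 -0.005 0 0 0 0 1;0.03 -0.006 0 0 0 0 1;0.03 -0.006 0 0 0 0 1;0.027 -0.005 0 0 0 0 1'; python3 -m inch '0 0 0 0 0 0 1;0 0 0 0 0 0 1;0 0 0 0 0 0 1;0 0 0 0 0 0 1';python3 - <<'E'
from h import *
go([.6375,-.0215,.105],0)
E
```

```text
time: 18.88
tool_pos: [0.6366, -0.0196, 0.1501]
tool_rot: [-0.0, 1.0, 0.002, -0.001]
contact_force: [1.1, -1.2, -0.8]
gripper_width: 0.63
time: 19.22
tool_pos: [0.6344, -0.0204, 0.15]
tool_rot: [-0.0, 1.0, 0.001, -0.001]
contact_force: [0.0, -0.0, -1.2]
gripper_width: 0.628
shift mm [ 3.2  1.1 45. ] tilt [-1.4e-03  1.0e-04 -1.0e+00] jawyaw 0.16
rotvec [-0.0001  0.0014  0.0027]
```

```bash
python3 -m inch '0.0025 0.001 0.01 0 0 0 1;0 0 0.02 0 0 0 1;0 0 0.012 0 0 0 1;0 0 0 0 0 0 1;0 0 0 0 0 0 1;0 0 0 0 0 0 1'
python3 - <<'E'
from h import *
c=cam('wrist'); im=grab_frame('wrist'); cv2.imwrite('pics/w9.png',im)
go([.6375,-.0215,.033],0)
E
```

```text
time: 19.72
tool_pos: [0.6383, -0.0214, 0.1088]
tool_rot: [0.0, 1.0, 0.001, 0.0]
contact_force: [-0.7, 0.1, -1.7]
gripper_width: 0.631
shift mm [-1.4  0.  76.4] tilt [ 1.6e-03 -3.0e-04 -1.0e+00] jawyaw 0.17
rotvec [ 0.0003 -0.0016  0.0029]
```

View pics/w9.png

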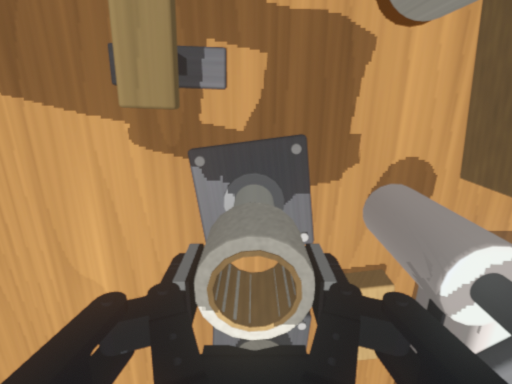

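```bash
python3 -m inch '-0.0005 0 0.01 0 0 0 1;0 0 0.01 0 0 0 1;0 0 0.01 0 0 0 1;0 0 0.01 0 0 0 1;0 0 0 0 0 0 1;0 0 0 0 0 0 1'
python3 - <<'E'
from h import *
c=cam('wrist'); im=grab_frame('wrist'); cv2.imwrite('pics/w10.png',im)
go([.6375,-.0215,.033],0);print(state()['contact_force'],state()['ft_torque'])
E
```

```text
time: 20.27
tool_pos: [0.6366, -0.0211, 0.0666]
tool_rot: [-0.0, 1.0, 0.002, -0.002]
contact_force: [0.0, -0.2, -0.9]
gripper_width: 0.633
shift mm [ 0.1  0.2 34.7] tilt [-1.1e-03  1.0e-04 -1.0e+00] jawyaw 0.17
rotvec [-0.0001  0.0011  0.003 ]
[ 0.03287917  0.10093336 -1.56785837] [-0.00352893 -0.01513803 -0.00291801]
```

View pics/w10.png

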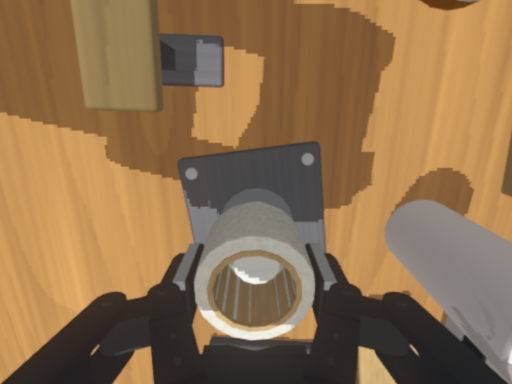

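Spindle tip is visible inside the bore at (257,270): entered. On down.

```bash
python3 -m inch '0 0 0.01 0 0 0 1;0 0 0.01 0 0 0 1;0 0 0.008 0 0 0 1;0 0 0.004 0 0 0 1;0 0 0.003 0 0 0 1;0 0 0.001 0 0 0 1;0 0 0 0 0 0 1;0 0 0 0 0 0 1'; python3 -m inch '0 0 0 0 0 0 0.6;0 0 0 0 0 0 0.3;0 0 0 0 0 0 0;0 0 0 0 0 0 0;0 0 0 0 0 0 0;0 0 -0.01 0 0 0 0;0 0 -0.03 0 0 0 0;0 0 -0.03 0 0 0 0;0 0 -0.03 0 0 0 0;0 0 -0.03 0 0 0 0'
python3 - <<'E'
from h import *
crop('side',250,180,390,285,5.5,'s11.png')
E
```

```text
time: 20.98
tool_pos: [0.6378, -0.0213, 0.0327]
tool_rot: [-0.0, 1.0, 0.001, -0.0]
contact_force: [-1.9, 0.6, 1.6]
gripper_width: 0.627
time: 21.82
tool_pos: [0.6377, -0.0213, 0.1645]
tool_rot: [0.0, 1.0, 0.001, 0.0]
contact_force: [0.3, 0.2, -0.0]
gripper_width: 0.998
```

View pics/s11.png

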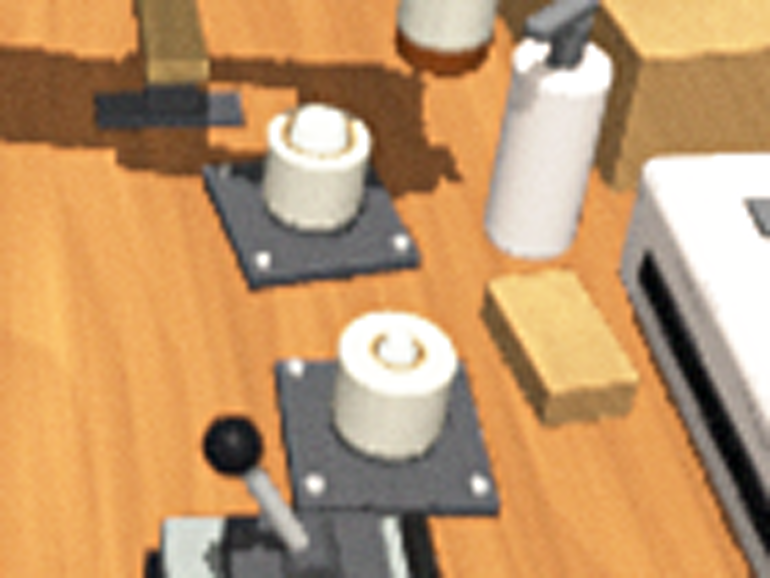

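Run:
```python
from h import *
print(proj('side',(.6375,-.0215,.065)),proj('side',(.6435,-.1915,.065)))
print(onz('side',307.2,205.5,.065),onz('side',321.9,243.5,.065))
crop('top',340,125,400,195,8,'t12.png'); crop('side',265,245,345,320,8,'s12.png')
```

```text
[307.20792619 203.78603946] [321.17275265 242.75124   ]
[ 0.63590531 -0.02988461  0.065     ] [ 0.64483055 -0.19442407  0.065     ]
```

View pics/t12.png

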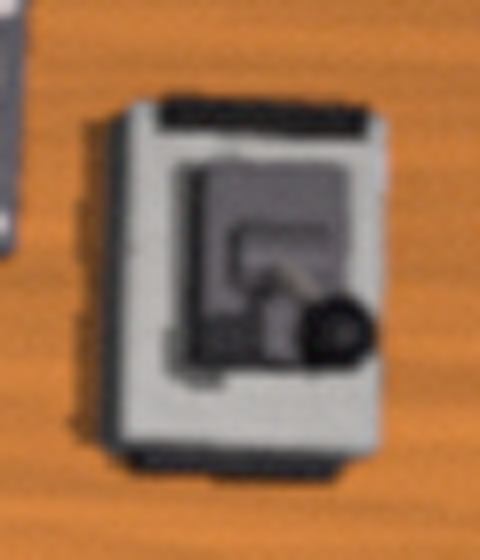

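View pics/s12.png

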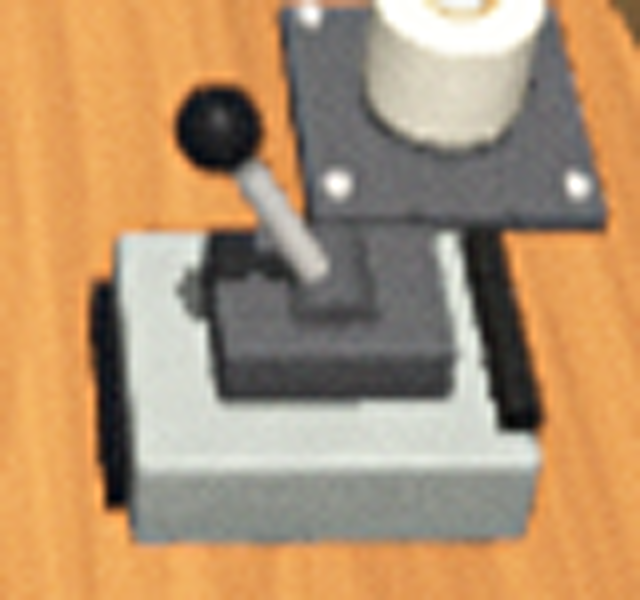

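Run:
```python
from h import *
t=tri([('top',381.8,166.2),('side',292,260.6)]); print(t, onz('top',381.8,166.2,.132), onz('side',292,260.6,.132))
go([t[0]-.055,t[1],.20],0)
```

```text
[ 0.54085924 -0.31291279  0.13128123] [ 0.54047397 -0.31266604  0.132     ] [ 0.54094905 -0.3135439   0.132     ]
shift mm [-155.   290.8  -33.4] tilt [ 0.0084 -0.0013 -1.    ] jawyaw 0.18
rotvec [ 0.0013 -0.0084  0.0031]
```

```bash
python3 -m inch '-0.0155 0.0291 -0.004 0 0 0 1;-0.0155 0.0291 -0.004 0 0 0 1;-0.0155 0.0291 -0.004 0 0 0 1;-0.0155 0.0291 -0.004 0 0 0 1;-0.0155 0.0291 -0.004 0 0 0 1;-0.0155 0.0291 -0.004 0 0 0 1;-0.0155 0.0291 -0.004 0 0 0 1;-0.0155 0.0291 -0.004 0 0 0 1;-0.0155 0.0291 0 0 0 0 1;-0.0155 0.0291 0 0 0 0 1'; python3 -m inch '0 0 0 0 0 0 1;0 0 0 0 0 0 1;0 0 0 0 0 0 1'
python3 - <<'E'
from h import *
go([.5408-.05,-.3135,.127],0)
E
```

```text
time: 22.8
tool_pos: [0.4821, -0.3137, 0.1934]
tool_rot: [-0.001, 1.0, 0.002, -0.001]
contact_force: [-0.4, -0.0, 0.2]
gripper_width: 0.001
time: 23.05
tool_pos: [0.4832, -0.3121, 0.1933]
tool_rot: [-0.001, 1.0, 0.001, -0.001]
contact_force: [0.5, 0.4, 0.3]
gripper_width: 0.002
shift mm [ 7.7  1.5 66.3] tilt [-0.0012  0.0017 -1.    ] jawyaw 0.15
rotvec [-0.0017  0.0012  0.0027]
```

```bash
python3 -m inch '0 0.001 0.02 0 0 0 1;0 0 0.02 0 0 0 1;0 0 0.02 0 0 0 1;0 0 0.005 0 0 0 1;0 0 0 0 0 0 1;0 0 0 0 0 0 1'
python3 - <<'E'
from h import *
go([.5408-.03,-.313,.127],0)
crop('side',235,225,345,310,7,'s13.png')
E
```

```text
time: 23.55
tool_pos: [0.4841, -0.313, 0.1296]
tool_rot: [-0.0, 1.0, 0.002, -0.0]
contact_force: [-0.1, 0.4, 0.8]
gripper_width: -0.003
shift mm [26.7  0.1  2.6] tilt [-1.e-04  2.e-04 -1.e+00] jawyaw 0.25
rotvec [-0.0002  0.0001  0.0044]
```

View pics/s13.png

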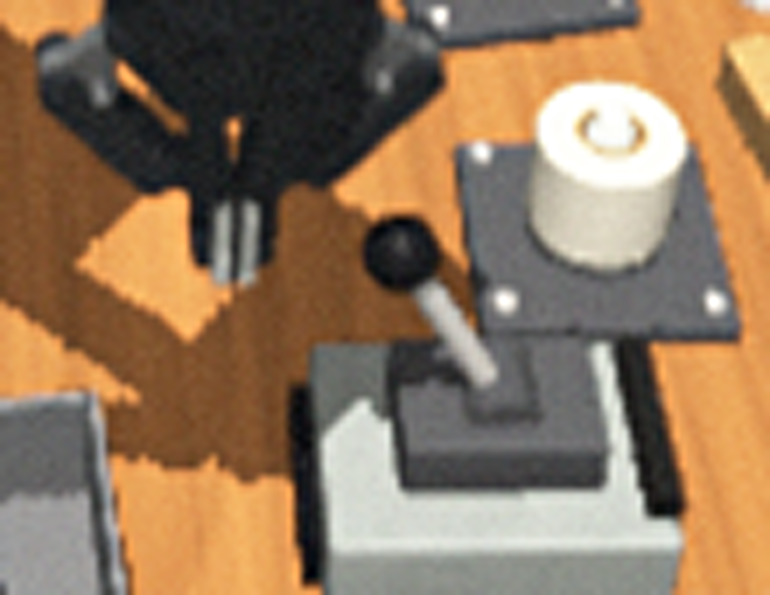

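```bash
python3 -m inch '0.01 0 0.004 0 0 0 1;0.01 0 0 0 0 0 1;0.01 0 0 0 0 0 1;0.01 0 0 0 0 0 1;0.01 0 0 0 0 0 1;0.01 0 0 0 0 0 1;0.01 0 0 0 0 0 1;0.01 0 0 0 0 0 1;0 0 0 0 0 0 1;0 0 0 0 0 0 1'
python3 - <<'E'
from h import *
go([.59,-.313,.127],0); s=state();print(s['contact_force'])
crop('side',235,200,365,310,5.5,'s14.png')
E
```

```text
time: 24.43
tool_pos: [0.564, -0.3131, 0.1244]
tool_rot: [-0.0, 1.0, 0.002, -0.0]
contact_force: [0.1, 0.2, -0.9]
gripper_width: 0.0
shift mm [26.  -0.  -2.6] tilt [-9.e-04  9.e-04 -1.e+00] jawyaw 0.21
rotvec [-0.0009  0.0009  0.0037]
[ 0.13489201  0.23193186 -0.85532657]
```

View pics/s14.png

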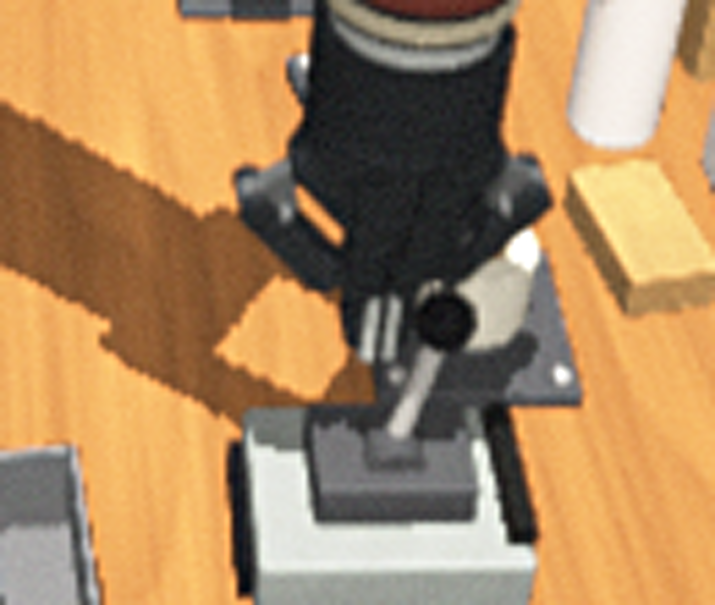

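```bash
python3 -m inch '0.006 0 0 0 0 0 1;0.006 0 0 0 0 0 1;0.006 0 0 0 0 0 1;0.004 0 0 0 0 0 1;0.002 0 0 0 0 0 1;0 0 0 0 0 0 1'; python3 -m inch '0.002 0 0 0 0 0 1;0 0 0 0 0 0 1'; python3 -m inch '0.002 0 0 0 0 0 1;0 0 0 0 0 0 1'; python3 -m inch '0.002 0 0 0 0 0 1;0 0 0 0 0 0 1'
```

```text
time: 24.98
tool_pos: [0.5882, -0.3135, 0.1255]
tool_rot: [0.0, 1.0, 0.002, 0.0]
contact_force: [0.5, 0.3, 0.2]
gripper_width: -0.003
time: 25.15
tool_pos: [0.5898, -0.3135, 0.1255]
tool_rot: [0.0, 1.0, 0.002, 0.0]
contact_force: [-0.0, -0.3, 0.5]
gripper_width: 0.002
time: 25.32
tool_pos: [0.591, -0.3135, 0.1253]
tool_rot: [-0.0, 1.0, 0.001, -0.001]
contact_force: [-4.2, -0.5, 0.4]
gripper_width: -0.002
time: 25.48
tool_pos: [0.5915, -0.3135, 0.1251]
tool_rot: [-0.0, 1.0, 0.001, -0.003]
contact_force: [-8.7, 0.8, 3.4]
gripper_width: -0.003
```

```bash
python3 -m inch '-0.01 0 0 0 0 0 1;-0.02 0 0 0 0 0 1;-0.025 0 0 0 0 0 1;0 0 -0.03 0 0 0 1;0 0 -0.03 0 0 0 1;0 -0.035 0 0 0 0 0;0 -0.035 0 0 0 0 0;0 -0.035 0 0 0 0 0;0 0 0 0 0 0 0'
python3 - <<'E'
from h import *
t=grab_frame('top'); s=grab_frame('side')
a=cv2.resize(t[115:185,340:410],None,fx=5,fy=5,interpolation=2); b=cv2.resize(s[215:315,255:360],(367,350),interpolation=2)
cv2.imwrite('pics/lev.png',np.hstack([a,b]))
print(proj('top',(.617,-.313,.132)),proj('side',(.617,-.313,.132)))
E
```

```text
time: 26.23
tool_pos: [0.5384, -0.2039, 0.1857]
tool_rot: [-0.001, 1.0, 0.004, 0.001]
contact_force: [0.2, 0.0, -0.3]
gripper_width: 0.564
[381.09517818 136.34718817] [324.8216228  259.03966412]
```

View pics/lev.png

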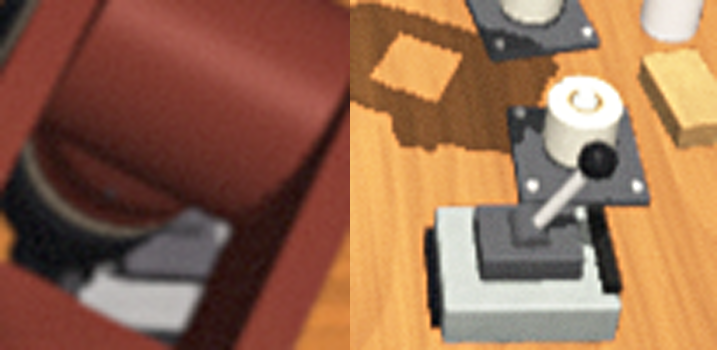

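```bash
python3 -m inch '-0.011 -0.032 0 0 0 0 0.3;-0.011 -0.032 0 0 0 0 0.3;-0.011 -0.032 0 0 0 0 0.3;-0.011 -0.032 0 0 0 0 0.3;-0.011 -0.032 0 0 0 0 0.3;-0.011 -0.032 0 0 0 0 0.3;-0.011 -0.032 0 0 0 0 0.3;-0.011 -0.032 0 0 0 0 0.3;-0.011 -0.032 0 0 0 0 0.3;-0.011 -0.032 0 0 0 0 0.3';python3 -m inch '0 0 0 0 0 0 0.3;0 0 0 0 0 0 0.3;0 0 0 0 0 0 0.3'
python3 - <<'E'
from h import *
go([.4261,.1206,.064],0)
c=cam('wrist'); im=grab_frame('wrist'); cv2.imwrite('pics/w15.png',im)
print([proj('wrist',p,c).round(1) for p in [(.4261,.1206,.096),(.4335,.2159,.096),(.4287,.3559,.096),(.5797,.354,.06),(.5773,.28,.06),(.5748,.205,.06),(.5724,.13,.06),(.570,.056,.06)]])
import pickle; pickle.dump((c,im),open('/tmp/w15.p','wb'))
E
```

```text
time: 27.17
tool_pos: [0.4275, 0.1115, 0.1858]
tool_rot: [-0.0, 1.0, 0.001, 0.001]
contact_force: [0.6, -0.1, 0.4]
gripper_width: 0.703
time: 27.42
tool_pos: [0.428, 0.1103, 0.1856]
tool_rot: [0.0, 1.0, 0.001, 0.0]
contact_force: [-0.6, -0.2, 0.2]
gripper_width: 0.704
shift mm [ -2.  -10.4 121.6] tilt [ 1.e-03 -4.e-04 -1.e+00] jawyaw 0.13
rotvec [ 0.0004 -0.001   0.0023]
[array([252. , 190.3]), array([262.1,  65.9]), array([ 256.4, -196.9]), array([ 470.9, -142.3]), array([445.5, -17.7]), array([424.4,  84.9]), array([407.1, 169.9]), array([392.6, 240.6])]
```

View pics/w15.png

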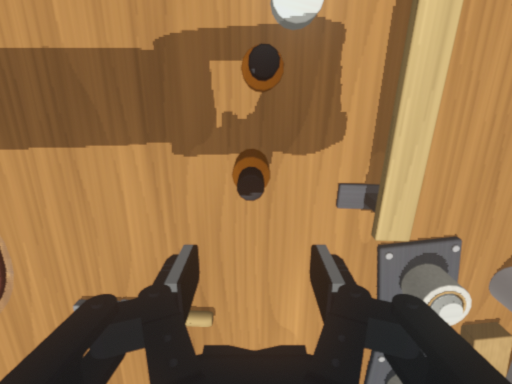

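Run:
```python
from h import *
import pickle
c,im=pickle.load(open('/tmp/w15.p','rb'))
cv2.imwrite('pics/w15c.png',cv2.resize(im[0:250,340:512],None,fx=3,fy=2.4,interpolation=2))
for v in (40,85,130,170,220):
    print(v,[tuple(int(x) for x in im[v,u]) for u in range(376,470,6)])
```

```text
40 [(87, 147, 197), (80, 138, 187), (53, 93, 132), (51, 86, 122), (50, 87, 123), (58, 90, 110), (108, 161, 188), (131, 190, 217), (129, 187, 215), (125, 183, 211), (123, 180, 208), (115, 170, 197), (128, 186, 213), (100, 155, 192), (75, 127, 175), (82, 140, 189)]
85 [(78, 133, 182), (51, 89, 126), (50, 86, 121), (49, 85, 121), (63, 96, 117), (127, 186, 213), (129, 188, 215), (127, 185, 212), (124, 181, 208), (120, 177, 204), (123, 180, 207), (128, 186, 213), (81, 138, 187), (78, 134, 182), (78, 135, 183), (75, 130, 179)]
130 [(50, 86, 121), (49, 84, 119), (50, 84, 116), (73, 113, 135), (122, 179, 206), (126, 183, 211), (122, 179, 206), (121, 177, 204), (123, 180, 208), (130, 188, 215), (84, 143, 194), (79, 136, 184), (77, 132, 180), (82, 141, 190), (78, 137, 185), (76, 130, 178)]
170 [(52, 89, 126), (56, 89, 116), (103, 155, 181), (128, 187, 214), (120, 176, 204), (117, 174, 201), (127, 185, 213), (124, 183, 210), (114, 170, 200), (84, 143, 192), (80, 138, 186), (79, 136, 184), (77, 132, 180), (78, 135, 183), (80, 138, 188), (84, 143, 193)]
220 [(60, 93, 112), (133, 192, 219), (124, 181, 209), (126, 184, 212), (125, 184, 211), (125, 183, 210), (117, 174, 201), (84, 141, 192), (83, 140, 189), (74, 129, 176), (78, 134, 183), (78, 134, 183), (84, 143, 193), (83, 141, 190), (75, 131, 178), (77, 133, 182)]
```

View pics/w15c.png

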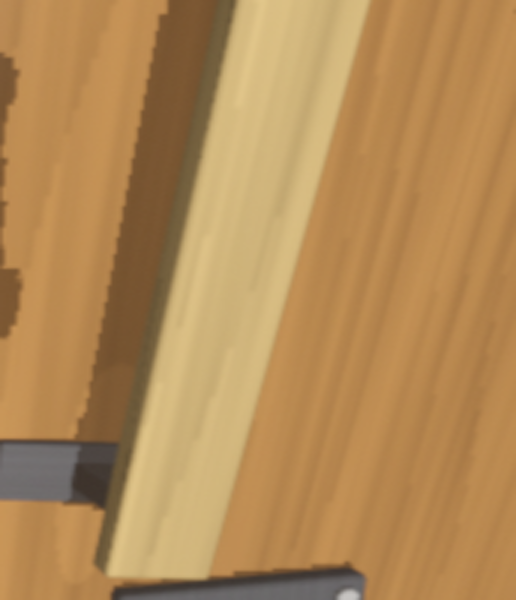

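```bash
cat >> h.py <<'E'
def ledge_w(c,im,rows):
    P=[]
    for v in rows:
        m=((im[v,:,0].astype(int)>98)&(im[v,:,1]>152)&(im[v,:,2]<235)); m[:345]=False
        u=np.flatnonzero(m)
        runs=[r for r in np.split(u,np.flatnonzero(np.diff(u)>3)+1) if len(r)>20]
        if not runs: continue
        r=runs[0]; P.append((v,r[0]-.5,r[-1]+.5,onz('wrist',r[0]-.5,v,.06,c),onz('wrist',r[-1]+.5,v,.06,c)))
    return P
E
python3 - <<'E'
from h import *
import pickle
c,im=pickle.load(open('/tmp/w15.p','rb'))
for v,a,b,p,q in ledge_w(c,im,range(10,235,20)): 
    m=(p+q)/2; print(v,a,b,p.round(4)[:2],q.round(4)[:2],'mid',m.round(4)[:2],'pred',round(.57+.0325*(m[1]-.056),4))
E
```

```text
10 417.5 460.5 [0.5588 0.2611] [0.5933 0.2612] mid [0.5761 0.2612] pred 0.5767
30 413.5 456.5 [0.5581 0.2469] [0.5933 0.247 ] mid [0.5757 0.247 ] pred 0.5762
50 409.5 451.5 [0.5573 0.2322] [0.5924 0.2322] mid [0.5748 0.2322] pred 0.5757
70 406.5 447.5 [0.5574 0.2168] [0.5923 0.2169] mid [0.5748 0.2168] pred 0.5752
90 402.5 442.5 [0.5566 0.2008] [0.5913 0.2009] mid [0.5739 0.2009] pred 0.5747
110 398.5 438.5 [0.5557 0.1842] [0.5912 0.1843] mid [0.5734 0.1842] pred 0.5742
130 395.5 433.5 [0.5557 0.1669] [0.5902 0.1669] mid [0.573  0.1669] pred 0.5736
150 391.5 429.5 [0.5549 0.1488] [0.59   0.1488] mid [0.5724 0.1488] pred 0.573
170 387.5 424.5 [0.5539 0.1299] [0.5889 0.13  ] mid [0.5714 0.1299] pred 0.5724
190 384.5 420.5 [0.5539 0.1101] [0.5887 0.1102] mid [0.5713 0.1102] pred 0.5718
210 380.5 415.5 [0.5529 0.0895] [0.5876 0.0895] mid [0.5702 0.0895] pred 0.5711
230 376.5 411.5 [0.5519 0.0678] [0.5873 0.0679] mid [0.5696 0.0679] pred 0.5704
```

```bash
python3 -m inch '-0.002 -0.006 0.012 0 0 0 0.3;0 -0.006 0.012 0 0 0 0.3;0 0 0.02 0 0 0 0.3;0 0 0.02 0 0 0 0.3;0 0 0.02 0 0 0 0.3;0 0 0.02 0 0 0 0.3;0 0 0.01 0 0 0 0.3;0 0 0.005 0 0 0 0.3;0 0 0 0 0 0 0.3;0 0 0 0 0 0 0.3';  python3 - <<'E'
from h import *
go([.426,.121,.064],0)
E
```

```text
time: 28.3
tool_pos: [0.4256, 0.123, 0.0666]
tool_rot: [-0.0, 1.0, 0.001, 0.0]
contact_force: [0.4, 0.4, 0.9]
gripper_width: 0.698
shift mm [0.4 2.  2.6] tilt [ 3.e-04  1.e-04 -1.e+00] jawyaw 0.15
rotvec [-0.0001 -0.0003  0.0027]
```

```bash
python3 -m inch '0 0.001 0.001 0 0 0 0.4;0 0 0 0 0 0 0.6;0 0 0 0 0 0 1;0 0 0 0 0 0 1;0 0 0 0 0 0 1;0 0 0 0 0 0 1;0 0 0 0 0 0 1'; python3 -m inch '0 0 0 0 0 0 1;0 0 -0.01 0 0 0 1;0 0 -0.02 0 0 0 1;0 0 -0.03 0 0 0 1;0 0 -0.03 0 0 0 1;0 0 -0.02 0 0 0 1;0 0 0 0 0 0 1'
python3 - <<'E'
from h import *
go([.5719,.13,.128],0)
cv2.imwrite('pics/w16.png',grab_frame('wrist'))
E
```

```text
time: 28.88
tool_pos: [0.426, 0.1222, 0.0664]
tool_rot: [-0.0, 1.0, 0.002, 0.001]
contact_force: [-1.0, 0.5, 6.4]
gripper_width: 0.26
time: 29.47
tool_pos: [0.4281, 0.1224, 0.1811]
tool_rot: [-0.001, 1.0, 0.002, 0.005]
contact_force: [1.6, 0.2, 0.1]
gripper_width: 0.267
shift mm [143.3  -7.1  54.5] tilt [ 0.0096  0.0011 -1.    ] jawyaw 0.18
rotvec [-0.0011 -0.0096  0.0031]
```

View pics/w16.png

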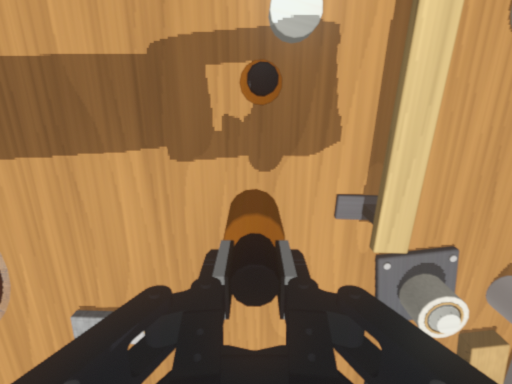

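```bash
python3 -m inch '0.025 -0.002 0 0 0 0 1;0.028 -0.002 0 0 0 0 1;0.03 -0.002 0 0 0 0 1;0.03 -0.002 0 0 0 0 1;0.022 0 0 0 0 0 1;0.01 0 0 0 0 0 1;0 0 0.015 0 0 0 1;0 0 0.015 0 0 0 1;0 0 0 0 0 0 1;0 0 0 0 0 0 1'; python3 -m inch '0 0 0 0 0 0 1;0 0 0 0 0 0 1'
python3 - <<'E'
from h import *
go([.5719,.13,.127],0)
s=state()['tool_pos']
c=cam('wrist'); im=grab_frame('wrist'); cv2.imwrite('pics/w17.png',im)
for v,a,b,p,q in ledge_w(c,im,range(5,200,25)): 
    m=(p+q)/2; print(v,a,b,'mid',m.round(4)[:2],'width',q[0]-p[0])
E
```

```text
time: 30.35
tool_pos: [0.5682, 0.1304, 0.1429]
tool_rot: [0.0, 1.0, 0.002, -0.003]
contact_force: [0.4, 0.3, -0.1]
gripper_width: 0.263
time: 30.52
tool_pos: [0.5704, 0.1306, 0.1463]
tool_rot: [-0.0, 1.0, 0.002, 0.001]
contact_force: [-0.4, -0.3, -0.6]
gripper_width: 0.265
shift mm [ 1.5  0.6 19.3] tilt [ 1.2e-03  1.0e-04 -1.0e+00] jawyaw 0.18
rotvec [-0.0001 -0.0012  0.0031]
5 392.5 416.5 mid [0.6725 0.2743] width 0.016383183881463537
30 402.5 461.5 mid [0.6942 0.2593] width 0.041249329043127614
```

View pics/w17.png

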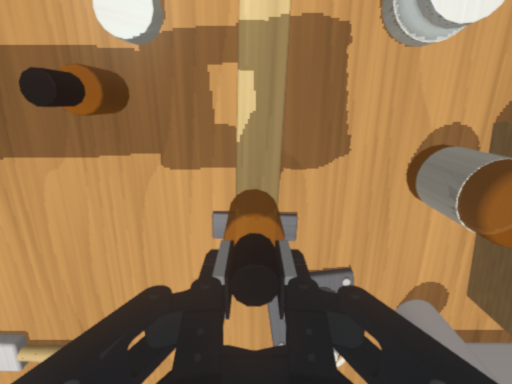

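Run:
```python
from h import *
im=cv2.imread('pics/w17.png'); c=cam('wrist')
print(state()['tool_pos'])
for v in (60,150,180): 
    print(v,[int(x) for x in im[v,226:300,0]])
for v,a,b in ((180,236.5,280.5),(60,238,286)):
    print(onz('wrist',a,v,.06,c).round(4),onz('wrist',b,v,.06,c).round(4))
```

```text
[0.57059769 0.13058854 0.14651326]
60 [57, 57, 57, 58, 58, 58, 57, 59, 58, 59, 58, 62, 72, 81, 84, 84, 85, 85, 86, 88, 90, 90, 89, 88, 87, 85, 85, 86, 86, 86, 86, 86, 83, 82, 83, 83, 84, 83, 83, 82, 81, 81, 81, 80, 79, 78, 77, 76, 77, 78, 80, 82, 84, 85, 85, 85, 86, 85, 86, 83, 74, 63, 59, 58, 57, 57, 56, 56, 55, 55, 55, 54, 56, 55]
150 [55, 54, 55, 54, 56, 54, 55, 56, 56, 57, 66, 77, 81, 83, 82, 80, 80, 84, 86, 87, 87, 85, 83, 82, 80, 80, 82, 82, 81, 80, 80, 79, 80, 79, 79, 79, 80, 81, 80, 79, 78, 79, 79, 80, 81, 80, 82, 83, 85, 86, 86, 85, 85, 82, 74, 64, 53, 53, 55, 56, 57, 58, 58, 57, 55, 56, 55, 54, 54, 54, 54, 54, 55, 55]
180 [86, 86, 85, 85, 85, 85, 88, 86, 86, 82, 75, 79, 82, 82, 82, 83, 84, 86, 86, 86, 84, 82, 80, 79, 79, 79, 79, 79, 79, 79, 78, 77, 77, 77, 77, 81, 83, 84, 82, 82, 82, 81, 81, 81, 81, 82, 84, 85, 85, 84, 82, 81, 76, 74, 78, 82, 83, 84, 84, 85, 87, 87, 87, 85, 84, 83, 83, 82, 81, 81, 81, 81, 83, 83]
[0.5561 0.1506 0.06  ] [0.592  0.1507 0.06  ]
[0.5586 0.2398 0.06  ] [0.5932 0.2399 0.06  ]
```

```bash
python3 -m inch '0.002 0 0.005 0 0 0 1;0 0 0.007 0 0 0 1;0 0 0.004 0 0 0 1;0 0 0 0 0 0 1;0 0 0 0 0 0 1;0 0 0 0 0 0 1'
python3 - <<'E'
from h import *
go([.5725,.13,.1268],0)
print(state()['contact_force'])
E
```

```text
time: 31.07
tool_pos: [0.5722, 0.1305, 0.1293]
tool_rot: [0.0, 1.0, 0.001, -0.0]
contact_force: [-0.5, -0.3, -0.5]
gripper_width: 0.262
shift mm [0.3 0.5 2.5] tilt [-1.e-04 -1.e-04 -1.e+00] jawyaw 0.17
rotvec [0.0001 0.0001 0.003 ]
[-0.5223971  -0.28448713 -0.53406707]
```

```bash
python3 -m inch '0 0 0.001 0 0 0 1;0 0 0.001 0 0 0 1;0 0 0 0 0 0 1'; python3 -m inch '0 0 0.001 0 0 0 1;0 0 0 0 0 0 1;0 0 0 0 0 0 1'
python3 - <<'E'
from h import *
go([.5725,.13,.1268],0)
print(state()['contact_force'])
E
```

```text
time: 31.32
tool_pos: [0.5722, 0.1305, 0.1273]
tool_rot: [-0.0, 1.0, 0.002, -0.0]
contact_force: [-0.5, 0.7, 0.5]
gripper_width: 0.258
time: 31.57
tool_pos: [0.5724, 0.1305, 0.1265]
tool_rot: [-0.0, 1.0, 0.001, 0.0]
contact_force: [-0.2, -0.6, 0.2]
gripper_width: 0.259
shift mm [ 0.1  0.5 -0.3] tilt [ 3.e-04  1.e-04 -1.e+00] jawyaw 0.17
rotvec [-0.0001 -0.0003  0.003 ]
[-0.1847802  -0.62351532  0.1575154 ]
```

```bash
python3 -m inch '0 0 0.001 0 0 0 1;0 0 0 0 0 0 1;0 0 0 0 0 0 1';python3 -m inch '0 0 0.001 0 0 0 1;0 0 0 0 0 0 1;0 0 0 0 0 0 1'
```

```text
time: 31.82
tool_pos: [0.5725, 0.1306, 0.1265]
tool_rot: [-0.0, 1.0, 0.002, 0.0]
contact_force: [-2.7, -1.2, 5.9]
gripper_width: 0.263
time: 32.07
tool_pos: [0.5726, 0.1306, 0.1264]
tool_rot: [-0.0, 1.0, 0.002, 0.0]
contact_force: [-4.5, -0.9, 8.7]
gripper_width: 0.258
```

```bash
python3 -m inch '0 0 -0.002 0 0 0 1;0 0 0 0 0 0 1;0 0 0 0 0 0 0.7;0 0 0 0 0 0 0.65;0 0 0 0 0 0 0.5;0 0 0 0 0 0 0.3;0 0 0 0 0 0 0.3;0 0 0 0 0 0 0.3'; python3 -m inch '0 0 -0.02 0 0 0 0.3;0 0 -0.03 0 0 0 0.3;0 0 -0.02 0 0 0 0.3;0 0 -0.02 0 0 0 0.3;0 0 0 0 0 0 0.3;0 0 0 0 0 0 0.3;0 0 0 0 0 0 0.3'
python3 - <<'E'
from h import *
c=cam('wrist'); im=grab_frame('wrist'); cv2.imwrite('pics/w18.png',im)
print(state()['tool_pos'],proj('wrist',(.5725,.1305,.156),c))
crop('side',210,130,330,230,6,'s18.png')
E
```

```text
time: 32.73
tool_pos: [0.5722, 0.1305, 0.1263]
tool_rot: [0.0, 1.0, 0.002, -0.0]
contact_force: [-0.6, 0.6, -0.2]
gripper_width: 0.703
time: 33.32
tool_pos: [0.5717, 0.1304, 0.2151]
tool_rot: [0.0, 1.0, 0.001, -0.001]
contact_force: [-0.3, 0.0, -0.4]
gripper_width: 0.701
[0.5713291  0.13041107 0.21436199] [255.61145341 215.34567766]
```

View pics/w18.png

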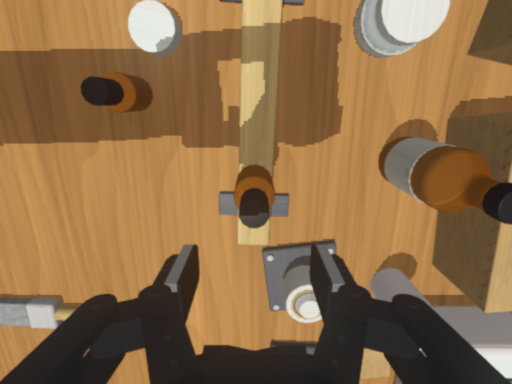

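View pics/s18.png

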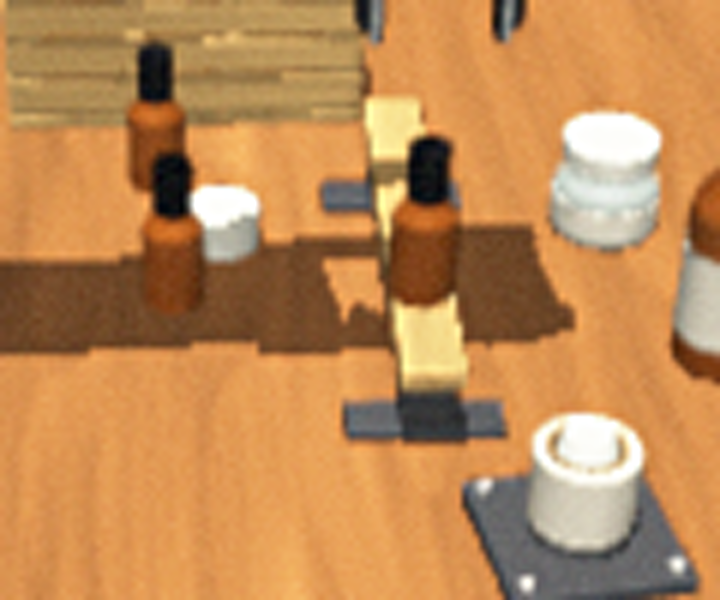

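Run:
```python
from h import *
im=cv2.imread('pics/w18.png'); c=cam('wrist')
cv2.imwrite('pics/w18c.png',cv2.resize(im[100:260,200:310],None,fx=5,fy=3.75,interpolation=2))
hsv=cv2.cvtColor(im,cv2.COLOR_BGR2HSV)
for v in (170,175,180,185,190): print(v,[int(x) for x in im[v,230:285,1]])
print('below')
for v in (228,232,236,240): print(v,[int(x) for x in im[v,230:285,1]])
for v in (120,150): print(v,[int(x) for x in im[v,230:285,1]])
```

```text
170 [137, 136, 137, 136, 137, 137, 139, 139, 147, 162, 159, 119, 68, 56, 56, 56, 57, 57, 57, 56, 56, 56, 56, 56, 55, 55, 57, 56, 56, 57, 57, 57, 56, 57, 56, 57, 65, 88, 108, 116, 117, 112, 102, 108, 128, 131, 132, 134, 136, 137, 138, 138, 136, 134, 132]
175 [137, 136, 137, 136, 136, 137, 135, 117, 73, 61, 61, 60, 58, 58, 57, 57, 58, 57, 56, 56, 56, 59, 58, 59, 59, 60, 60, 59, 58, 57, 57, 57, 57, 56, 56, 56, 55, 55, 55, 59, 79, 98, 95, 108, 129, 131, 132, 133, 135, 137, 138, 138, 135, 134, 132]
180 [138, 137, 137, 136, 136, 131, 108, 69, 59, 59, 62, 67, 73, 78, 81, 84, 85, 85, 84, 84, 85, 84, 83, 83, 83, 83, 82, 82, 83, 82, 82, 82, 81, 80, 78, 73, 67, 60, 56, 54, 55, 58, 88, 119, 131, 131, 132, 134, 136, 138, 139, 139, 137, 135, 134]
185 [139, 136, 136, 135, 127, 101, 70, 74, 83, 89, 85, 85, 86, 86, 86, 86, 86, 85, 84, 84, 85, 84, 83, 83, 83, 83, 82, 82, 82, 81, 82, 82, 81, 81, 81, 81, 81, 82, 81, 80, 76, 68, 64, 94, 124, 132, 133, 135, 136, 139, 139, 138, 137, 136, 135]
190 [129, 127, 125, 117, 97, 85, 87, 87, 89, 93, 95, 94, 91, 87, 80, 69, 54, 46, 38, 36, 34, 35, 35, 35, 34, 36, 34
[... 1086 characters left out ...]
89, 188, 187, 186, 188, 188, 187, 187, 187, 187, 187, 185, 182, 180, 179, 171, 148, 133, 138, 141, 141, 140, 138, 136, 134, 136, 136, 138, 140, 141, 141, 139, 138]
120 [88, 87, 89, 89, 90, 91, 92, 91, 95, 127, 166, 184, 187, 180, 172, 176, 178, 162, 128, 119, 118, 118, 119, 119, 117, 115, 115, 116, 116, 117, 116, 116, 114, 112, 113, 115, 115, 115, 118, 121, 122, 123, 122, 119, 112, 100, 89, 89, 91, 92, 93, 93, 92, 91, 90]
150 [138, 138, 137, 139, 139, 140, 141, 140, 130, 114, 115, 118, 116, 114, 118, 123, 123, 122, 118, 115, 114, 115, 116, 115, 114, 113, 113, 112, 113, 114, 114, 115, 116, 117, 116, 116, 117, 119, 120, 121, 121, 120, 115, 101, 83, 80, 81, 83, 94, 117, 135, 137, 136, 133, 131]
```

View pics/w18c.png

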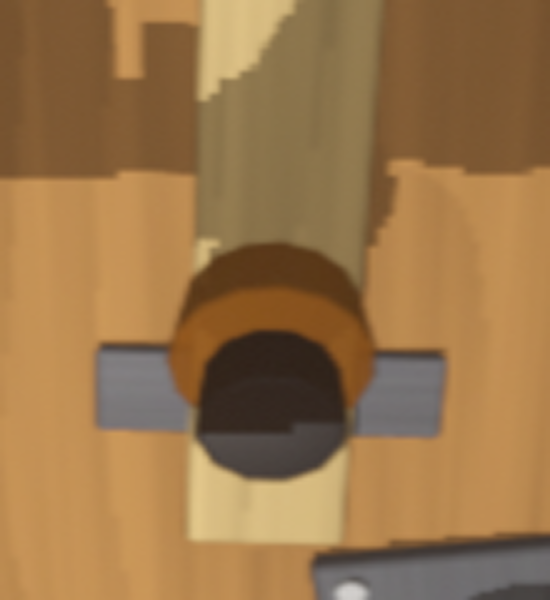

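```bash
python3 -m inch '-0.023 -0.014 0 0 0 0 0.3;-0.023 -0.014 0 0 0 0 0.3;-0.023 -0.014 0 0 0 0 0.3;-0.023 -0.014 0.01 0 0 0 0.3;-0.023 -0.014 0.01 0 0 0 0.3;-0.021 -0.01 0.01 0 0 0 0.3;0 0 0 0 0 0 0.3;0 0 0 0 0 0 0.3;0 0 0 0 0 0 0.3'
python3 - <<'E'
from h import *
c=cam('wrist'); im=grab_frame('wrist'); cv2.imwrite('pics/w19.png',im)
go([.4335,.2159,.0665],0)
print(proj('wrist',(.4335,.2159,.096),c))
hsv=cv2.cvtColor(im,cv2.COLOR_BGR2HSV); m=(im.max(2)<50).astype(np.uint8)*255; m[240:]=0
cs,_=cv2.findContours(m,cv2.RETR_EXTERNAL,cv2.CHAIN_APPROX_NONE)
for q in cs:
    if cv2.contourArea(q)>100: print(cv2.boundingRect(q))
E
```

```text
time: 34.17
tool_pos: [0.4361, 0.2099, 0.1859]
tool_rot: [0.0, 1.0, 0.002, -0.0]
contact_force: [0.3, -0.2, 0.7]
gripper_width: 0.703
shift mm [ -3.1  -6.1 119.9] tilt [ 2.e-04 -2.e-04 -1.e+00] jawyaw 0.14
rotvec [ 0.0002 -0.0002  0.0025]
[251.33461818 195.11279176]
(242, 171, 23, 13)
(232, 9, 27, 19)
```

View pics/w19.png

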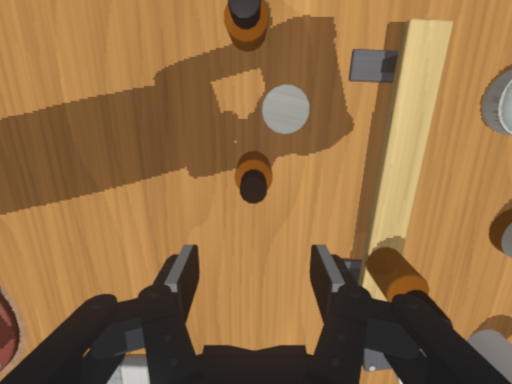

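```bash
python3 -m inch '-0.001 -0.006 0.012 0 0 0 0.3;0 -0.006 0.012 0 0 0 0.3;0 0 0.02 0 0 0 0.3;0 0 0.02 0 0 0 0.3;0 0 0.02 0 0 0 0.3;0 0 0.02 0 0 0 0.3;0 0 0.01 0 0 0 0.3;0 0 0.004 0 0 0 0.3;0 0 0 0 0 0 0.3;0 0 0 0 0 0 0.3';  python3 - <<'E'
from h import *
go([.435,.221,.0665],0)
c=cam('wrist');cv2.imwrite('pics/w20.png',grab_frame('wrist'))
E
```

```text
time: 35.05
tool_pos: [0.4355, 0.2223, 0.0688]
tool_rot: [-0.0, 1.0, 0.001, 0.0]
contact_force: [-0.3, 0.1, -0.2]
gripper_width: 0.701
shift mm [-0.5  1.3  2.3] tilt [ 6.e-04  3.e-04 -1.e+00] jawyaw 0.16
rotvec [-0.0003 -0.0006  0.0029]
```

View pics/w20.png

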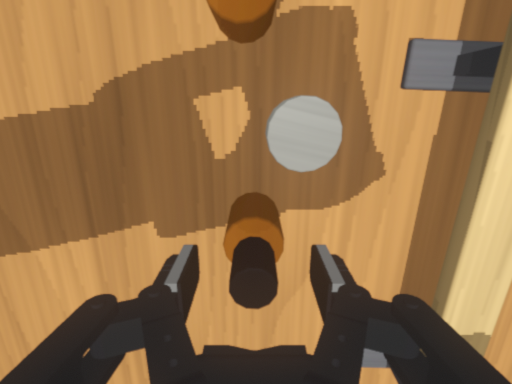

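Cap centred at (254,280) between the pads, tin at (305,133) clear. Grip and lift.

```bash
python3 -m inch '0 0 0.002 0 0 0 0.4;0 0 0 0 0 0 0.6;0 0 0 0 0 0 1;0 0 0 0 0 0 1;0 0 0 0 0 0 1;0 0 0 0 0 0 1;0 0 0 0 0 0 1;0 0 0 0 0 0 1'; python3 -m inch '0 0 -0.01 0 0 0 1;0 0 -0.02 0 0 0 1;0 0 -0.03 0 0 0 1;0 0 -0.03 0 0 0 1;0.02 0 -0.015 0 0 0 1;0.025 0.004 0 0 0 0 1;0.03 0.004 0 0 0 0 1;0.03 0.004 0 0 0 0 1;0.025 0.005 0 0 0 0 1;0.01 0 0 0 0 0 1'; python3 -m inch '0 0 0.015 0 0 0 1;0 0 0.01 0 0 0 1;0 0 0 0 0 0 1;0 0 0 0 0 0 1;0 0 0 0 0 0 1';python3 - <<'E'
from h import *
go([.5756,.205,.127],0)
cv2.imwrite('pics/w21.png',grab_frame('wrist'))
E
```

```text
time: 35.77
tool_pos: [0.4355, 0.2223, 0.0672]
tool_rot: [-0.0, 1.0, 0.001, 0.001]
contact_force: [0.2, -0.4, 5.9]
gripper_width: 0.265
time: 36.6
tool_pos: [0.5773, 0.2043, 0.1711]
tool_rot: [0.0, 1.0, 0.001, 0.0]
contact_force: [-0.6, -0.2, -1.7]
gripper_width: 0.259
time: 37.02
tool_pos: [0.5744, 0.2057, 0.1464]
tool_rot: [0.0, 1.0, 0.002, -0.0]
contact_force: [0.0, -0.3, -0.7]
gripper_width: 0.26
shift mm [ 1.2  0.7 19.4] tilt [-4.e-04 -1.e-04 -1.e+00] jawyaw 0.2
rotvec [0.     0.0004 0.0035]
```

View pics/w21.png

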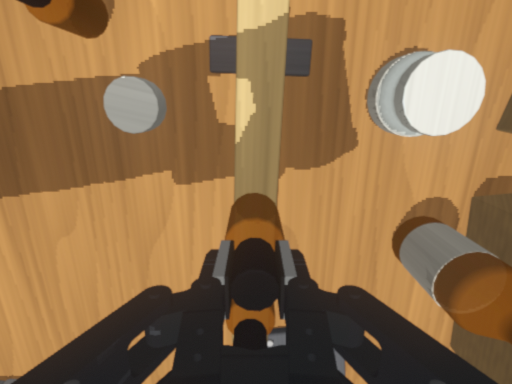

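```bash
python3 -m inch '0.0015 0 0.006 0 0 0 1;0 0 0.007 0 0 0 1;0 0 0.004 0 0 0 1;0 0 0.002 0 0 0 1;0 0 0 0 0 0 1;0 0 0 0 0 0 1'; python3 -m inch '0 0 0.001 0 0 0 1;0 0 0 0 0 0 1;0 0 0 0 0 0 1'
```

```text
time: 37.57
tool_pos: [0.5763, 0.2055, 0.1273]
tool_rot: [0.0, 1.0, 0.002, -0.0]
contact_force: [-1.5, -0.3, 1.5]
gripper_width: 0.261
time: 37.82
tool_pos: [0.5764, 0.2056, 0.1272]
tool_rot: [-0.0, 1.0, 0.002, -0.0]
contact_force: [-3.1, -0.2, 4.8]
gripper_width: 0.259
```

```bash
python3 -m inch '0 0 -0.001 0 0 0 1;0 0 0 0 0 0 1;0 0 0 0 0 0 0.7;0 0 0 0 0 0 0.65;0 0 0 0 0 0 0.5;0 0 0 0 0 0 0.3;0 0 0 0 0 0 0.3;0 0 0 0 0 0 0.3'; python3 -m inch '0 0 -0.02 0 0 0 0.3;0 0 -0.03 0 0 0 0.3;0 0 -0.02 0 0 0 0.3;0 0 -0.02 0 0 0 0.3;0 0 0 0 0 0 0.3;0 0 0 0 0 0 0.3;0 0 0 0 0 0 0.3'
python3 - <<'E'
from h import *
c=cam('wrist'); im=grab_frame('wrist'); cv2.imwrite('pics/w22.png',im)
cv2.imwrite('pics/w22c.png',cv2.resize(im[80:320,200:310],None,fx=5,fy=2.5,interpolation=2))
go([.4287,.3559,.186],0)
for v in (120,150,175,185,235,245): print(v,[int(x) for x in im[v,230:285,1]])
E
```

```text
time: 38.48
tool_pos: [0.5766, 0.2055, 0.1273]
tool_rot: [-0.0, 1.0, 0.001, 0.0]
contact_force: [-0.1, 0.4, -0.1]
gripper_width: 0.701
time: 39.07
tool_pos: [0.576, 0.2054, 0.2161]
tool_rot: [0.0, 1.0, 0.001, -0.001]
contact_force: [-0.0, -0.9, -0.6]
gripper_width: 0.699
shift mm [-146.4 -151.    29.7] tilt [-2.9e-03 -7.0e-04 -1.0e+00] jawyaw 0.17
rotvec [0.0007 0.0029 0.003 ]
120 [93, 92, 93, 94, 93, 93, 94, 111, 151, 182, 190, 194, 198, 201, 196, 174, 140, 134, 134, 135, 133, 129, 124, 122, 123, 122, 122, 119, 118, 117, 116, 114, 113, 111, 112, 115, 119, 121, 121, 122, 123, 122, 117, 103, 90, 92, 93, 92, 91, 90, 89, 88, 88, 88, 89]
150 [90, 90, 91, 91, 92, 92, 91, 99, 115, 121, 121, 121, 124, 128, 126, 124, 122, 121, 123, 123, 122, 120, 118, 118, 119, 119, 117, 116, 117, 116, 113, 110, 108, 112, 115, 119, 121, 122, 122, 122, 119, 105, 90, 89, 92, 94, 93, 93, 110, 130, 136, 138, 139, 140, 141]
175 [141, 141, 143, 143, 144, 144, 143, 157, 174, 160, 108, 65, 56, 56, 57, 57, 57, 57, 57, 58, 57, 56, 56, 56, 56, 56, 57, 57, 57, 56, 55, 56, 56, 56, 56, 56, 56, 56, 58, 71, 85, 90, 115, 141, 146, 147, 146, 145, 144, 141, 140, 139, 139, 139, 140]
185 [140, 141, 142, 143, 144, 141, 120, 74, 62, 66, 74, 81, 83, 84, 85, 86, 85, 86, 86, 85, 85, 83, 83, 83, 83, 83, 83, 82, 82, 81, 81, 80, 81, 81, 80, 80, 79, 77, 71, 62, 56, 55, 69, 112, 142, 147, 147, 145, 143, 141, 140, 139, 139, 138, 139]
235 [136, 136, 135, 135, 137, 139, 151, 152, 114, 66, 56, 56, 57, 57, 57, 56, 56, 56, 56, 56, 56, 55, 55, 56, 55, 56, 56, 56, 56, 55, 56, 63, 81, 101, 114, 116, 107, 96, 108, 129, 131, 132, 133, 135, 137, 139, 138, 136, 134, 133, 132, 131, 132, 133, 134]
245 [68, 66, 66, 60, 53, 54, 57, 57, 56, 57, 57, 57, 58, 56, 56, 55, 55, 57, 56, 55, 55, 57, 56, 56, 56, 56, 57, 55, 56, 54, 54, 54, 55, 54, 54, 53, 57, 66, 74, 76, 76, 76, 76, 77, 80, 83, 85, 84, 83, 83, 82, 81, 86, 109, 133]
```

View pics/w22.png

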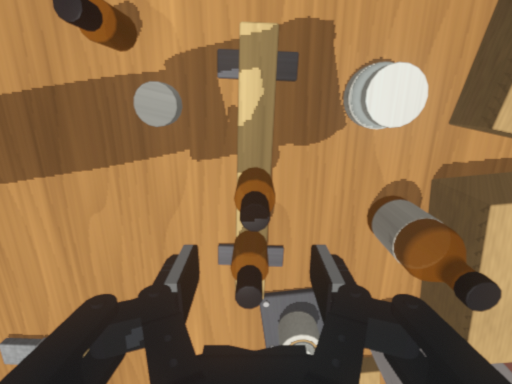

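```bash
python3 -m inch '-0.0245 -0.020 0 0 0 0 0.3;-0.0245 -0.020 0 0 0 0 0.3;-0.0245 -0.020 0 0 0 0 0.3;-0.0245 -0.020 0 0 0 0 0.3;-0.0245 -0.020 0 0 0 0 0.3;-0.0245 -0.02 0 0 0 0 0.3;0 -0.02 0 0 0 0 0.3;0 0 0 0 0 0 0.3;0 0 0 0 0 0 0.3;0 0 0 0 0 0 0.3'
python3 - <<'E'
from h import *
c=cam('wrist'); im=grab_frame('wrist'); cv2.imwrite('pics/w23.png',im)
go([.4287,.3559,.0665],0)
print(proj('wrist',(.4287,.3559,.096),c))
p=onz('side',240,148,0); print('crate front bottom',p)
o,d=ray('side',240,122); t=(p[1]-o[1])/d[1]; print('crate top front',o+d*t)
crop('side',190,80,290,180,6,'s23.png')
E
```

```text
time: 39.95
tool_pos: [0.4289, 0.3444, 0.216]
tool_rot: [0.001, 1.0, 0.001, -0.001]
contact_force: [-0.6, -0.1, -0.8]
gripper_width: 0.7
shift mm [ -0.3 -11.9 149.8] tilt [-0.0014 -0.0013 -1.    ] jawyaw 0.12
rotvec [0.0013 0.0014 0.0022]
[254.37538687 179.41987607]
crate front bottom [0.44909031 0.44902945 0.        ]
crate top front [0.44993313 0.44902945 0.11735   ]
```

View pics/w23.png

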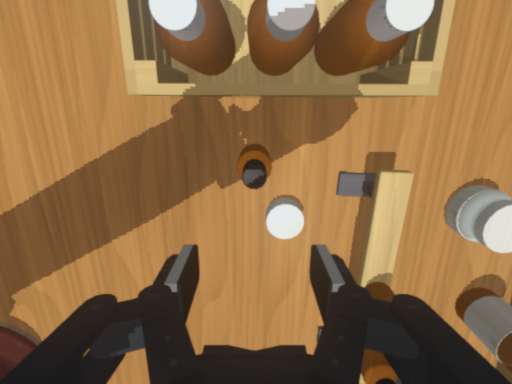

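View pics/s23.png

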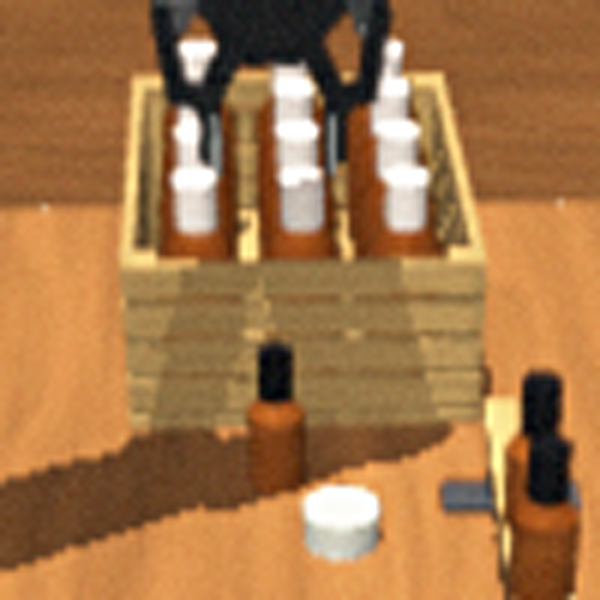

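Run:
```python
from h import *
for a in ((61,169),(58,199),(58,227)):
  for b in ((223,109.5),(240,109.5),(257.5,109.5)):
    p=tri([('top',*a),('side',*b)]); print(a,b,p.round(3),(proj('top',p)-a).round(1))
c=cam('wrist'); print(onz('wrist',254,171,.096,c))
```

```text
(61, 169) (223, 109.5) [0.448 0.442 0.193] [ 4.8 28.1]
(61, 169) (240, 109.5) [0.484 0.464 0.171] [ 1.3 14.2]
(61, 169) (257.5, 109.5) [0.521 0.478 0.157] [0. 0.]
(58, 199) (223, 109.5) [0.415 0.469 0.167] [ 0.9 13. ]
(58, 199) (240, 109.5) [0.449 0.48  0.157] [ 0.  -0.8]
(58, 199) (257.5, 109.5) [0.484 0.48  0.154] [  1.5 -15. ]
(58, 227) (223, 109.5) [0.382 0.473 0.16 ] [ 0. -1.]
(58, 227) (240, 109.5) [0.415 0.471 0.161] [  1.6 -14.9]
(58, 227) (257.5, 109.5) [0.449 0.459 0.17 ] [  5.6 -29.3]
[0.42894389 0.36365937 0.096     ]
```

```bash
python3 -m inch '0 -0.008 0.01 0 0 0 0.3;0 -0.008 0.02 0 0 0 0.3;0 0 0.02 0 0 0 0.3;0 0 0.02 0 0 0 0.3;0 0 0.02 0 0 0 0.3;0 0 0.02 0 0 0 0.3;0 0 0.018 0 0 0 0.3;0 0 0 0 0 0 0.3;0 0 0 0 0 0 0.3';  python3 - <<'E'
from h import *
go([.4287,.36,.0665],0)
c=cam('wrist');cv2.imwrite('pics/w24.png',grab_frame('wrist'))
E
```

```text
time: 40.8
tool_pos: [0.4283, 0.3603, 0.0877]
tool_rot: [0.001, 1.0, 0.001, -0.001]
contact_force: [-0.9, 0.5, 0.9]
gripper_width: 0.703
shift mm [ 0.5  0.3 21.2] tilt [-0.0029 -0.0018 -1.    ] jawyaw 0.13
rotvec [0.0017 0.0029 0.0023]
```

View pics/w24.png

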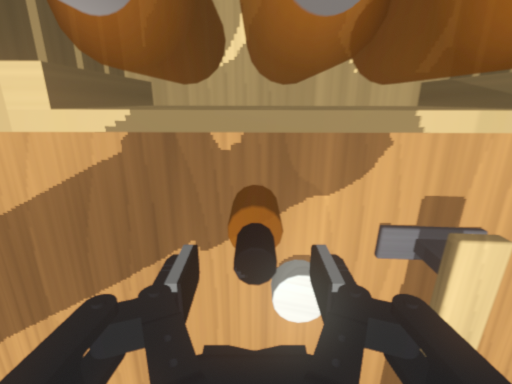

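```bash
python3 -m inch '0.0005 0 0.01 0 0 0 0.3;0 0 0.01 0 0 0 0.3;0 0 0 0 0 0 0.3;0 0 0 0 0 0 0.3'
python3 - <<'E'
from h import *
go([.4287,.36,.0665],0)
c=cam('wrist');cv2.imwrite('pics/w25.png',grab_frame('wrist'))
E
```

```text
time: 41.18
tool_pos: [0.4291, 0.3608, 0.0686]
tool_rot: [0.0, 1.0, 0.001, -0.001]
contact_force: [-0.2, 0.2, 0.6]
gripper_width: 0.699
shift mm [-0.4  0.8  2.1] tilt [-1.2e-03 -8.0e-04 -1.0e+00] jawyaw 0.17
rotvec [0.0008 0.0012 0.003 ]
```

View pics/w25.png

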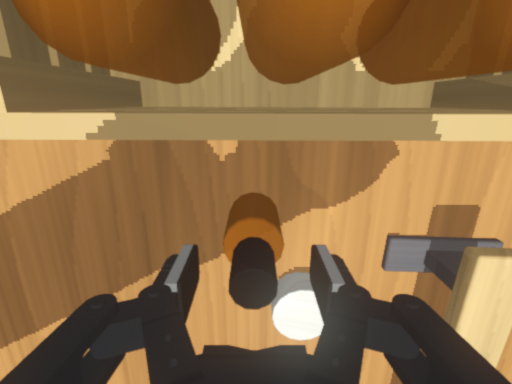

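```bash
python3 -m inch '0 0 0.002 0 0 0 0.4;0 0 0 0 0 0 0.6;0 0 0 0 0 0 1;0 0 0 0 0 0 1;0 0 0 0 0 0 1;0 0 0 0 0 0 1;0 0 0 0 0 0 1;0 0 0 0 0 0 1'; python3 -m inch '0 0 -0.01 0 0 0 1;0 0 -0.02 0 0 0 1;0 0 -0.03 0 0 0 1;0 0 -0.03 0 0 0 1;0.02 0.015 -0.015 0 0 0 1;0.025 0.017 0 0 0 0 1;0.03 0.017 0 0 0 0 1;0.03 0.017 0 0 0 0 1;0.03 0.015 0 0 0 0 1;0.013 0 0 0 0 0 1'; python3 -m inch '0 0 0.01 0 0 0 1;0 0 0.01 0 0 0 1;0 0 0 0 0 0 1;0 0 0 0 0 0 1;0 0 0 0 0 0 1';python3 - <<'E'
from h import *
go([.5782,.28,.127],0)
cv2.imwrite('pics/w26.png',grab_frame('wrist'))
E
```

```text
time: 41.9
tool_pos: [0.4298, 0.3613, 0.0677]
tool_rot: [-0.0, 1.0, 0.002, 0.0]
contact_force: [-1.0, -0.1, 1.7]
gripper_width: 0.262
time: 42.73
tool_pos: [0.5809, 0.2775, 0.1728]
tool_rot: [0.001, 1.0, -0.0, 0.001]
contact_force: [-0.0, -0.0, -0.7]
gripper_width: 0.261
time: 43.15
tool_pos: [0.5765, 0.281, 0.1519]
tool_rot: [0.0, 1.0, 0.002, -0.001]
contact_force: [0.8, -0.3, -1.0]
gripper_width: 0.265
shift mm [ 1.7  1.  24.9] tilt [-1.2e-03 -4.0e-04 -1.0e+00] jawyaw 0.25
rotvec [0.0004 0.0012 0.0043]
```

View pics/w26.png

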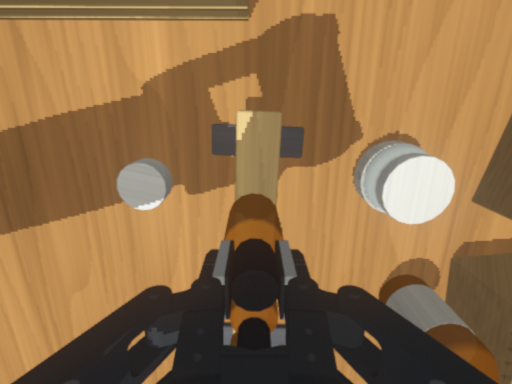

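```bash
python3 -m inch '0.0017 0 0.008 0 0 0 1;0 0 0.008 0 0 0 1;0 0 0.005 0 0 0 1;0 0 0.002 0 0 0 1;0 0 0 0 0 0 1;0 0 0 0 0 0 1'; python3 -m inch '0 0 0.001 0 0 0 1;0 0 0 0 0 0 1;0 0 0 0 0 0 1'
```

```text
time: 43.7
tool_pos: [0.5795, 0.2805, 0.1291]
tool_rot: [0.0, 1.0, 0.002, -0.0]
contact_force: [0.6, -0.3, -0.8]
gripper_width: 0.259
time: 43.95
tool_pos: [0.5796, 0.2805, 0.1284]
tool_rot: [-0.0, 1.0, 0.001, 0.0]
contact_force: [-0.8, -0.6, -1.3]
gripper_width: 0.259
```

```bash
python3 -m inch '-0.0012 0 0 0 0 0 1;0 0 0 0 0 0 1;0 0 0.001 0 0 0 1;0 0 0 0 0 0 1;0 0 0 0 0 0 1'; python3 -m inch '0 0 0.0005 0 0 0 1;0 0 0 0 0 0 1;0 0 0 0 0 0 1'
```

```text
time: 44.37
tool_pos: [0.5785, 0.2806, 0.1278]
tool_rot: [-0.0, 1.0, 0.002, 0.0]
contact_force: [-1.6, -0.7, 1.4]
gripper_width: 0.26
time: 44.62
tool_pos: [0.5785, 0.2807, 0.1277]
tool_rot: [-0.0, 1.0, 0.002, 0.0]
contact_force: [-2.8, -0.5, 4.5]
gripper_width: 0.26
```

```bash
python3 -m inch '0 0 -0.001 0 0 0 1;0 0 0 0 0 0 1;0 0 0 0 0 0 0.7;0 0 0 0 0 0 0.65;0 0 0 0 0 0 0.5;0 0 0 0 0 0 0.3;0 0 0 0 0 0 0.3;0 0 0 0 0 0 0.3'; python3 -m inch '0 0 -0.02 0 0 0 0.3;0 0 -0.03 0 0 0 0.3;0 0 -0.02 0 0 0 0.3;0 0 -0.02 0 0 0 0.3;0 0 0 0 0 0 0.3;0 0 0 0 0 0 0.3;0 0 0 0 0 0 0.3'
python3 - <<'E'
from h import *
c=cam('wrist'); im=grab_frame('wrist'); cv2.imwrite('pics/w27.png',im)
for v in (165,170,175,180,185): print(v,[int(x) for x in im[v,230:285,1]])
E
```

```text
time: 45.28
tool_pos: [0.5783, 0.2805, 0.1277]
tool_rot: [0.0, 1.0, 0.001, -0.0]
contact_force: [0.6, 0.4, 0.1]
gripper_width: 0.7
time: 45.87
tool_pos: [0.5778, 0.2803, 0.2165]
tool_rot: [0.0, 1.0, 0.001, -0.001]
contact_force: [-0.3, -0.1, -0.0]
gripper_width: 0.7
165 [108, 114, 130, 146, 148, 147, 144, 133, 117, 122, 128, 131, 132, 132, 131, 128, 127, 127, 127, 126, 126, 124, 124, 124, 124, 122, 119, 116, 116, 115, 115, 117, 119, 119, 119, 121, 121, 122, 122, 124, 120, 105, 91, 94, 104, 121, 135, 141, 142, 141, 142, 143, 143, 145, 144]
170 [142, 146, 148, 149, 147, 147, 144, 133, 118, 122, 128, 131, 131, 125, 107, 79, 65, 62, 59, 58, 57, 58, 57, 57, 57, 58, 57, 56, 56, 57, 57, 61, 71, 89, 105, 115, 120, 122, 123, 123, 116, 105, 120, 145, 147, 145, 143, 142, 141, 141, 141, 143, 144, 144, 143]
175 [146, 147, 149, 149, 148, 147, 143, 130, 112, 94, 65, 57, 57, 58, 58, 58, 59, 57, 58, 58, 58, 57, 60, 58, 58, 58, 56, 56, 57, 57, 56, 56, 57, 57, 57, 55, 56, 60, 83, 106, 109, 100, 121, 146, 148, 145, 143, 142, 141, 141, 141, 143, 144, 144, 144]
180 [146, 147, 148, 148, 148, 147, 133, 97, 62, 56, 57, 57, 57, 59, 58, 58, 60, 61, 63, 65, 69, 72, 73, 72, 71, 69, 68, 66, 65, 63, 61, 60, 59, 57, 56, 57, 56, 56, 57, 58, 62, 82, 121, 147, 148, 145, 143, 142, 141, 141, 142, 142, 144, 144, 143]
185 [146, 147, 148, 148, 146, 128, 81, 61, 62, 63, 71, 79, 85, 87, 87, 86, 86, 86, 86, 86, 86, 86, 85, 85, 84, 83, 84, 84, 82, 82, 82, 82, 83, 82, 82, 80, 78, 73, 67, 58, 55, 72, 117, 146, 147, 146, 143, 142, 141, 141, 142, 143, 144, 143, 142]
```

View pics/w27.png

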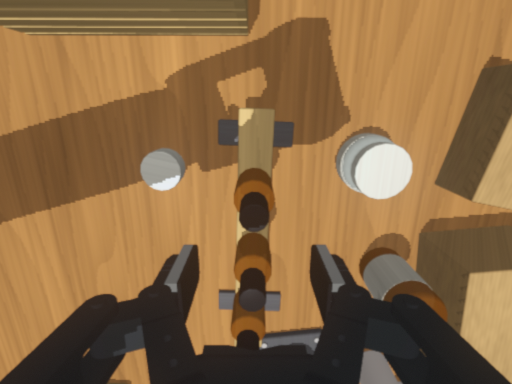

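```bash
python3 -m inch '0 0 -0.03 0 0 0 0;0 0 -0.03 0 0 0 0;0 0 -0.03 0 0 0 0;-0.03 -0.03 0 0 0 0 0;-0.03 -0.03 0 0 0 0 0;-0.03 -0.03 0 0 0 0 0;-0.03 -0.03 0 0 0 0 0;-0.03 -0.03 0 0 0 0 0;-0.03 -0.03 0 0 0 0 0;-0.03 -0.03 0 0 0 0 0'; python3 -m inch '-0.02 -0.03 0 0 0 0 0;-0.02 -0.03 0 0 0 0 0;0 0 0 0 0 0 0;0 0 0 0 0 0 0;0 0 0 0 0 0 0'
python3 - <<'E'
from h import *
cv2.imwrite('pics/topF.png',cv2.resize(grab_frame('top')[60:280,90:430],None,fx=2.3,fy=2.3,interpolation=2)); cv2.imwrite('pics/sideF.png',cv2.resize(grab_frame('side')[110:350,110:390],None,fx=2.5,fy=2.5,interpolation=2))
E
```

```text
time: 46.75
tool_pos: [0.3693, 0.4868, 0.3056]
tool_rot: [0.001, 1.0, 0.001, -0.001]
contact_force: [1.5, 0.8, -0.1]
gripper_width: 0.999
time: 47.17
tool_pos: [0.331, 0.5456, 0.3059]
tool_rot: [0.001, 1.0, 0.002, -0.001]
contact_force: [0.6, 0.5, -0.5]
gripper_width: 1.001
```

View pics/topF.png

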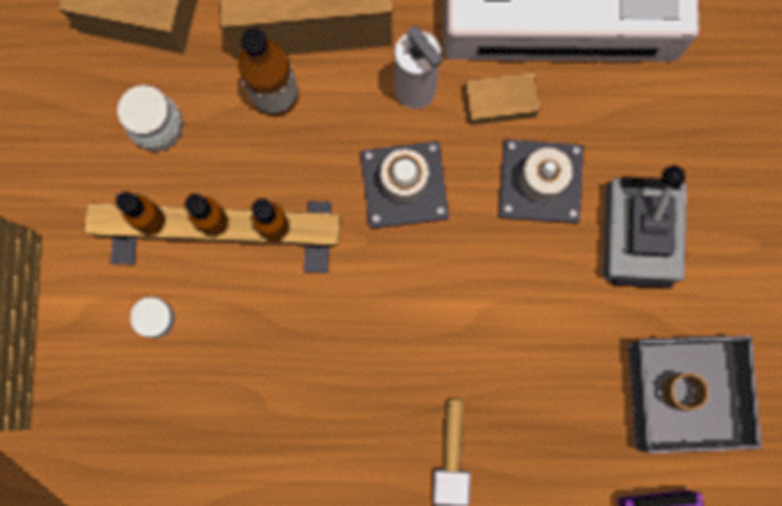

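View pics/sideF.png

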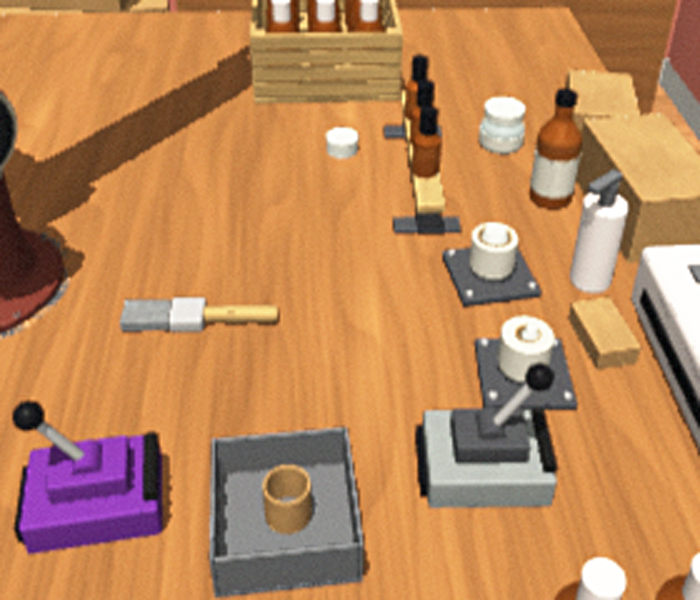

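```bash
python3 -c "
from plant import *
print(job_done())"
```

```text
the job is handed in; nothing more can be done
None
```

The job is done and handed in at about 47 s on the robot's clock.

- **Order:** I put the empty core in the grey bin, seated the narrow-bore roll on the slim spindle, then the wide-bore roll on the thick one. After both were on, I pushed the grey lever over until it hit its stop at about 9 N. The three amber bottles with black caps went onto the ledge last.
- **Last checks:**
  - The final top and side pictures show the core upright in the bin and both rolls down on their shoulders with the spindle tips showing.
  - The lever ball is within about 2 pixels of where it should be when fully over.
  - All three bottles stand upright, within about 1 mm of the ledge's centre line by the wrist camera.
  - The other objects look undisturbed, including the purple lever.
- **Small disagreements:**
  - The wrist and top cameras differed by up to about 1.5 mm on the ledge centre line.
  - In the side view, the top of the wide roll on its spindle came out about 2 pixels lower than predicted. I put that down to calibration, because a roll cannot sit lower than the shoulder.
- No check failed.

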